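# Free the cup from the sprung clamp and stand the clean spatulas in it

## Task

Lift the clamp's sprung arm past the point where it stays open by itself, then take the yellow cup out and set it upright in the middle of the white mat. Then stand every spatula in that cup, handle down and blade up (they may lean on the cup's wall), and leave the empty clamp with its arm shut again. Do not shift the bottles, jar, beaker and boxes standing around.

Things in the scene. Friction and masses are not known exactly. Their poses are not given: they have to be found in the camera images.
- clamp: Sprung hold-down clamp, screwed to the bench: aluminium plate 270 (its x) x 150 (its y) x 12 mm, with two grey posts 130 mm tall that carry the arm's hinge. Origin on the bench under the place where the cup stands; the plate reaches from x = -120 to +150 mm. Its x axis points from the red bar to the posts, z up. It does not move.
- hold_arm (a joint): Angle of the clamp's arm, rad: 0 = level, resting on the cup; -0.12 = shut with the cup gone; it grows as the free end rises, to a stop at 1.75 (just past upright). An over-centre spring: below about 0.95 it is driven shut (about 5 N at the red bar when level, less higher up); beyond, it is driven open to the stop and stays. To shut it, bring it back down past that point.
- hold_hinge (a point): Point on the arm's hinge axis midway between the posts, 115 mm above the bench, 100 mm along the clamp's x from its origin; the hinge axis is the clamp's y. The arm: two steel rails 96 mm apart, 14 mm high, and across them a black rubber bar 100 mm from the hinge, that presses on the cup's rim, and the red grip bar at the free end.
- hold_bar (a point): Middle of the red grip bar, which is round, 14 mm in diameter and 104 mm long, parallel to the clamp's y axis, 200 mm from the hinge. With the arm level it is 115 mm above the bench, 60 mm clear in front of the cup; between the rails there are 88 mm free along it.
- cup: Yellow rectangular open cup, outside 80 (its x) x 66 (its y) x 90 mm tall, walls 4 mm, floor 4 mm, about 0.35 kg. Origin at the centre of its underside, z up. At first it stands on the clamp's plate (underside 12 mm above the bench) under the arm, its axes along the clamp's.
- white_mat: White square mat 160 x 160 x 3 mm, fixed on the bench; origin at the centre of its underside.
- green_mat: Green mat 200 (x) x 270 (y) x 3 mm, fixed on the bench; origin at the centre of its underside. The spatulas lie on it at first.
- spatula1: Spatula, 170 mm long, 45 g: blue plastic handle (bar 115 long, 14 wide, 16 mm high), flat steel blade (55 x 12 x 3 mm). May be absent. Lies flat at first. Origin at mid-length, on its underside; x runs from the handle end (x = -85 mm) to the blade tip (+85; the blade begins at +30); the long axis lies at z = +8 mm. Balances near x = -5 mm.
- spatula1_foot (a point): Middle of the handle's end face of the blue spatula: the end that goes down into the cup.
- spatula2: Spatula, 170 mm long, 45 g: orange plastic handle (bar 115 long, 14 wide, 16 mm high), flat steel blade (55 x 12 x 3 mm). May be absent. Lies flat at first. Origin at mid-length, on its underside; x runs from the handle end (x = -85 mm) to the blade tip (+85; the blade begins at +30); the long axis lies at z = +8 mm. Balances near x = -5 mm.
- spatula2_foot (a point): Middle of the handle's end face of the orange spatula: the end that goes down into the cup.
- spatula3: Spatula, 170 mm long, 45 g: red plastic handle (bar 115 long, 14 wide, 16 mm high), flat steel blade (55 x 12 x 3 mm). May be absent. Lies flat at first. Origin at mid-length, on its underside; x runs from the handle end (x = -85 mm) to the blade tip (+85; the blade begins at +30); the long axis lies at z = +8 mm. Balances near x = -5 mm.
- spatula3_foot (a point): Middle of the handle's end face of the red spatula: the end that goes down into the cup.
- spatula4: Spatula, 170 mm long, 45 g: white plastic handle (bar 115 long, 14 wide, 16 mm high), flat steel blade (55 x 12 x 3 mm). May be absent. Lies flat at first. Origin at mid-length, on its underside; x runs from the handle end (x = -85 mm) to the blade tip (+85; the blade begins at +30); the long axis lies at z = +8 mm. Balances near x = -5 mm.
- spatula4_foot (a point): Middle of the handle's end face of the white spatula: the end that goes down into the cup.
- reagent_bottle: Bystander: amber reagent bottle with blue cap, diameter 68 mm, 150 mm tall; origin at the centre of its underside. Leave it where it is.
- white_bottle: Bystander: white bottle with red cap, diameter 64 mm, 170 mm tall; origin at the centre of its underside. Leave it where it is.
- sample_jar: Bystander: clear jar with orange lid, diameter 60 mm, 70 mm tall; origin at the centre of its underside. Leave it where it is.
- beaker: Bystander: empty grey round beaker, diameter 70 mm, 90 mm tall; origin at the centre of its underside. Leave it where it is.
- glove_box: Bystander: brown cardboard box 200 x 90 x 70 mm; origin at the centre of its underside. Leave it where it is.
- tip_box: Bystander: blue box 120 x 85 x 60 mm; origin at the centre of its underside. Leave it where it is.
Things that resemble listed ones, but are neither listed nor needed, are in the scene too. There is more than one size of the spatula3; the one meant has the size given above. Of the things that look like the spatula1, the larger one is meant.

How it is judged:
By the outcome, as a careful person would: the job done as asked, in the order asked, and still so for the second after the job is handed in, with the robot touching nothing.
Of spatula1, spatula2, spatula3, spatula4 only 3 to 4 are there at a start; the rules pass over those that are not, and their reading is None.
At some moment in a run one of spatula1, spatula2, spatula3, spatula4 may be knocked a few centimetres aside while the robot is not near it.
Once in a run the grip may slacken for a moment while it holds something.
It also fails if it takes over 210 s, if anything falls off the work surface, if the arm or the gripper's body presses on something with over 40 N, if the wrist force passes 120 N, or if a joint passes its speed limit or range.

## Robot

A 7-joint arm with a two-finger parallel gripper is mounted at the origin on the work surface. World frame = base frame: x ahead of the robot, y to its left, z up, the work surface at z = 0. Lengths are in m, angles in rad, forces in N, time in s.
With the tool pointing down it reaches from about 0.4 to 0.85 m from the base axis. Payload 10.4 kg.
Tool frame: the origin (TCP) lies between the finger pads; the fingertips stand manip.tcp_to_tips ahead of it and the grasp point (between the pads) lies 2 mm behind it (manip.tcp_to_tips is the distance from the TCP to the fingertips, in m); y points along the fingers, z is the direction in which the jaws open and shut, and the axes are right-handed (so a half turn about y gives the same grasp; the last joint's range is limited). The gripper opens to 85 mm and grips with 20 to 120 N. Pads are 22 mm wide; open, the fingers measure 114 mm over their backs; the gripper's body (76 mm by 85 mm) begins 54 mm behind the grasp point. The pads swing forward as they close: fully open they stand 13 mm farther back than shut.
Start: joints at [1.207, 0.332, -0.065, 1.46, 0.022, 1.35, -0.088], TCP at [0.209, -0.589, 0.248] pointing down, gripper open.
Joint ranges: [-2.6, 2.6], [-0.5, 2.12], [-1.47, 1.34], [0.16, 2.42], [-1.27, 4.41], [0.06, 2.06], [-2.6, 2.6]. Speed limits (rad/s): [2.22, 2.22, 2.79, 2.79, 3.14, 3.14, 3.14].

## Interface

Orientations are given as a unit quaternion [x, y, z, w].
In Python, from workcell import manip gives the robot as it stands. The module is installed in compiled form; this text tells all that it offers.
- The arm moves only by the tool move_arm, never from a script. Its argument "increments" is a list of rows, each an object with "offset": the shift along the tool's x, y, z in m, a list of three; "yaw": the turn about the tool's y in degrees; "jaw": the closure in counts, from 0 (fully open) to 255 (shut). In form: [{"offset": [tx, ty, tz], "yaw": yaw, "jaw": jaw}, ...]. A call has 1 to 10 rows; each row is the pose to reach, as a shift and turn from the pose measured when the call began, along the tool's axes at that moment; what a row does not reach only later rows make up. A row lasts 1/12 s, in which the tool goes at most 41.7 mm and 7.16 degrees, less where a joint would pass 70% of its speed; a pose out of reach is approached as far as the arm can. A call with a gripper value outside its range is refused whole. The fingers move at their own pace and stop on an object; "squeeze" is the grip in N (left out, the last holds). Time passes only in rows, so rows that repeat a pose let the fingers close. It gives the time, the measured TCP pose, the force and the opening at its end, in the units of the state.
- manip.get_obs(): the state, without advancing time (a new reading comes with each control period).
- manip.camera(name): name is "scene" or "top" or "wrist"; returns a dict with "pixels" (480x640x3 uint8, red, green, blue), "depth" (480x640 float32, m along the optical axis (not along the pixel's ray), 0 where there is no reading), "intrinsics" (3x3 intrinsics, pixels), "R" (3x3) and "t" (3): a world point X has camera coordinates R X + t; the wrist camera has in their place "mount" (4x4, takes a point from camera to tool coordinates, whose origin is the TCP and whose axes are the tool frame's). Camera axes: x right, y down, z forward; pixel columns grow to the right and rows downward; lengths in m; the calibration is good to about 2 mm. A picture is of the moment at which its call begins: read the wrist's pose just before it.
- manip.hand_in(): hands the job in, once; it reports no verdict.
Trained networks look in a picture, given as the dict that the camera call returned (one of the last four; its "shot" number tells which), for a name from the list of things; names that differ only in an ending like _2 or _b are one class to them, and where a whole thing is asked for, a point or a joint stands for the part that bears it (a point fixed in the world has none). Each returns a list of dicts, best first, with "confidence" (0 to 1); they miss things now and then, are a little off and sometimes report something else, mostly with a low value. They report only what shows in the picture. A call takes as long as a camera call. They do not tell look-alikes from the thing itself.
- manip.recognise(picture, query): "bbox" ([left, top, right, bottom] in pixels, round what is visible of it).
- manip.spot_point(picture, query): "centre" ([column, row] in pixels: a listed point, or the origin of a listed thing).
The state is a dict: "clock": time; "joint_pos": joint angles; "joint_velocities": joint speeds; "tau": joint torques, N m; "position": TCP position; "ee_rot": TCP orientation; "ft_force": force on the tool from outside, world axes, zero at the start; "torque": the same for the moment, N m; "grip_width": opening from 0.0 (shut) to 1.0 (fully open).
Only numpy, scipy, OpenCV 4.12 (cv2) and the standard library are available. Lean on these libraries where they do the work, as an engineer would, in place of code of your own. Each camera call takes 0.05 s, during which the arm holds its last target. There are 200 camera calls.

## Working session

There is one attempt and no reset: what is moved stays moved. The work goes in short steps, Python scripts to look and compute and a tool call to move; the robot and the scene stay as the last step left them, time stands still between calls to the robot, and variables do not carry over. Pictures are saved under pics/ and viewed, about 12 in all and at most 16, crops included, and the job is handed in when it is done.

Besides the shell and the picture viewer there is one more tool, called as name(argument=value, ...), one argument or row to a line, values as JSON. move_arm: Moves the arm, as the interface text tells. Its arguments: {"type":"object","properties":{"increments":{"type":"array","items":{"type":"object","properties":{"offset":{"type":"array","items":{"type":"number"}},"yaw":{"type":"number"},"jaw":{"type":"number"}}}},"squeeze":{"type":"number"}},"required":["increments"]}

```bash
mkdir -p pics; cat > h.py <<'E'
import numpy as np, cv2
from scipy.spatial.transform import Rotation as Ro
from workcell import manip
def tool():
    o=manip.get_obs(); return np.array(o["position"]),Ro.from_quat(o["ee_rot"]).as_matrix(),o
def cam(n):
    p,R,o=tool(); c=manip.camera(n)
    if "mount" in c:
        M=np.array(c["mount"]); T=np.eye(4);T[:3,:3]=R;T[:3,3]=p; W=T@M
    else:
        W=np.eye(4);W[:3,:3]=np.array(c["R"]).T;W[:3,3]=-np.array(c["R"]).T@np.array(c["t"])
    c["W"]=W; return c
def ray(c,uv):
    d=np.linalg.inv(c["intrinsics"])@[uv[0],uv[1],1]; return c["W"][:3,3],c["W"][:3,:3]@d
def onz(c,uv,z):
    o,d=ray(c,uv); return o+d*(z-o[2])/d[2]
def dep(c,uv):
    u,v=int(round(uv[0])),int(round(uv[1])); o,d=ray(c,uv); return o+d*c["depth"][v,u]
def cloud(c):
    v,u=np.mgrid[:480,:640]; K=np.array(c["intrinsics"]); z=c["depth"]
    P=np.stack([(u-K[0,2])/K[0,0]*z,(v-K[1,2])/K[1,1]*z,z],-1)
    return P@c["W"][:3,:3].T+c["W"][:3,3]
def save(c,n,pix=None): cv2.imwrite("pics/"+n+".png",cv2.cvtColor(c["pixels"] if pix is None else pix,cv2.COLOR_RGB2BGR))
E
python3 - <<'E'
from h import *
np.set_printoptions(precision=4,suppress=True)
p,R,o=tool();print(p,R,o["ee_rot"],manip.tcp_to_tips,o["ft_force"],o["grip_width"])
names="clamp hold_arm cup white_mat green_mat spatula1 spatula2 spatula3 spatula4 reagent_bottle white_bottle sample_jar beaker glove_box tip_box".split()
for n in["scene","top"]:
    c=cam(n);save(c,n);print(n,c["W"][:3,3],c["intrinsics"][0])
    for q in names:
        print(q,[(np.round(d["bbox"]).astype(int).tolist(),round(d["confidence"],2)) for d in manip.recognise(c,q)[:4]])
    for q in names[2:9]+["hold_hinge","hold_bar","clamp"]+["spatula%d_foot"%i for i in(1,2,3,4)]:
        print(q,[(np.round(d["centre"],1).tolist(),round(d["confidence"],2),dep(c,d["centre"]).round(3).tolist()) for d in manip.spot_point(c,q)[:3]])
E
```

```text
[ 0.2088 -0.5888  0.2475] [[-0.9425 -0.0005  0.3342]
 [-0.3342  0.0013 -0.9425]
 [ 0.0001 -1.     -0.0014]] [-0.12    0.6973 -0.6964  0.1198] 0.017 [-1.1426  0.0031  0.9374] 1.001040096694801
scene [ 1.3096 -0.657   1.0438] [533.4691   0.     320.8758]
clamp [([362, 180, 467, 269], 0.69)]
hold_arm [([368, 178, 460, 225], 0.72)]
cup [([390, 196, 435, 246], 0.92)]
white_mat [([223, 313, 293, 336], 0.71), ([294, 242, 375, 295], 0.55)]
green_mat [([217, 270, 314, 373], 0.61)]
spatula1 [([222, 312, 292, 338], 0.98), ([121, 250, 197, 278], 0.77), ([87, 309, 113, 343], 0.68), ([239, 332, 313, 353], 0.65)]
spatula2 [([222, 312, 292, 338], 0.98), ([121, 250, 197, 278], 0.77), ([87, 309, 113, 343], 0.68), ([239, 332, 313, 353], 0.65)]
spatula3 [([222, 312, 292, 338], 0.98), ([121, 250, 197, 278], 0.77), ([87, 309, 113, 343], 0.68), ([239, 332, 313, 353], 0.65)]
spatula4 [([222, 312, 292, 338], 0.98), ([121, 250, 197, 278], 0.77), ([87, 309, 113, 343], 0.68), ([239, 332, 313, 353], 0.65)]
reagent_bottle [([415, 256, 447, 316], 0.71), ([362, 179, 467, 262], 0.3)]
white_bottle [([421, 147, 446, 2
[... 3812 characters left out ...]
.9, 195.6], 0.73, [0.636, -0.294, 0.018]), ([380.4, 257.8], 0.71, [0.453, -0.22, 0.02])]
hold_hinge [([208.9, 187.8], 0.8, [0.637, 0.253, 0.128]), ([402.8, 219.1], 0.53, [0.565, -0.288, 0.022])]
hold_bar [([216.0, 257.2], 0.86, [0.446, 0.231, 0.12]), ([304.7, 241.4], 0.72, [0.507, -0.004, 0.006]), ([153.3, 193.0], 0.39, [0.643, 0.426, 0.062])]
clamp [([219.6, 230.5], 0.72, [0.54, 0.242, 0.018])]
spatula1_foot [([374.8, 183.5], 0.66, [0.68, -0.213, -0.003]), ([501.0, 316.6], 0.44, [0.283, -0.554, 0.012])]
spatula2_foot []
spatula3_foot [([375.7, 208.8], 0.85, [0.601, -0.212, 0.003]), ([464.0, 380.7], 0.68, [0.109, -0.438, 0.022])]
spatula4_foot [([354.9, 241.9], 0.62, [0.504, -0.15, -0.002])]
```

View pics/scene.png

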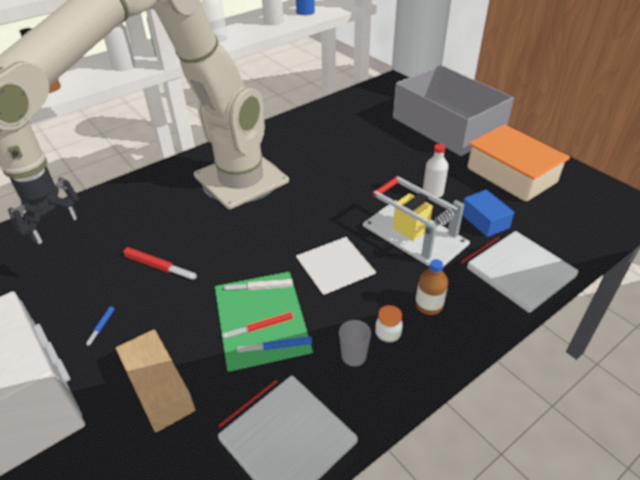

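View pics/top.png

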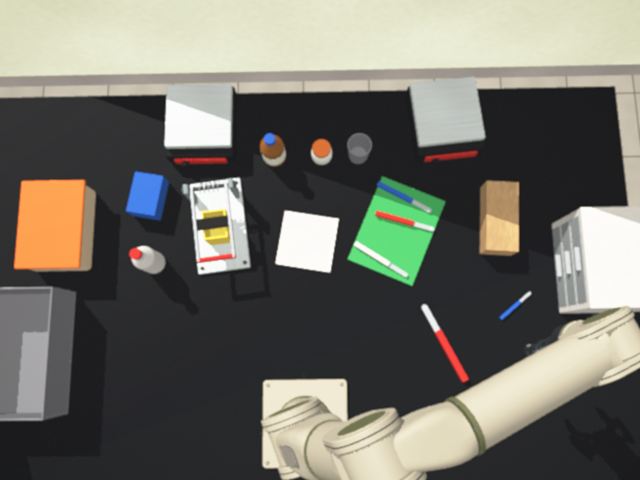

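The top picture shows the clamp at (215,225), white mat (307,242), and green mat (395,230). On the green mat lie blue (403,196), red (404,221) and white (381,258) spatulas. There is no orange one. A larger red one (445,342) and a small blue one (515,305) off the mat are decoys. Next I measure the clamp and spatulas from colour and depth.

```bash
cat >> h.py <<'E'
def plan(P,ang=None):
    """offset in tool axes to world P and yaw so that tool z points at world angle ang (deg, mod 180 nearest)"""
    p,R,o=tool(); off=R.T@(np.array(P)-p); y=0
    if ang is not None:
        a=np.degrees(np.arctan2(R[1,2],R[0,2])); y=-((ang-a+90)%180-90)
    print("off",off.round(4).tolist(),"yaw",round(y,1))
def mask(c,col):
    H=cv2.cvtColor(c["pixels"],cv2.COLOR_RGB2HSV); h,s,v=[H[...,i].astype(int) for i in range(3)]
    return {"red":((h<8)|(h>172))&(s>130)&(v>80),"blue":(h>100)&(h<130)&(s>120)&(v>50),
      "yellow":(h>22)&(h<34)&(s>130)&(v>80),"white":(s<70)&(v>120),"green":(h>55)&(h<90)&(s>90)}[col]
E
python3 - <<'E'
from h import *
np.set_printoptions(precision=4,suppress=True)
def axis(P):
    m=P.mean(0); u=np.linalg.svd(P[:,:2]-m[:2],full_matrices=False)[2][0]; s=(P[:,:2]-m[:2])@u
    return "n",len(P),"mean",m,"ang",np.degrees(np.arctan2(u[1],u[0])).round(1),"ends",m[:2]+u*s.min(),m[:2]+u*s.max()
for n in["top","scene"]:
    c=cam(n);C=cloud(c);X,Y,Z=C[...,0],C[...,1],C[...,2]; print(n)
    b=(X>.38)&(X<.52)&(Y>.13)&(Y<.33)&(Z>.08)
    P=C[mask(c,"red")&b]; print("bar",axis(P),P[:,2].max())
    rail=(X>.36)&(X<.7)&(Y>.1)&(Y<.37)&(Z>.105)&(Z<.135)&~mask(c,"red"); print("rails",axis(C[rail]))
    P=C[mask(c,"yellow")&(X>.4)&(X<.7)&(Y>.1)&(Y<.35)]; print("cup",P.min(0),P.max(0),axis(P[P[:,2]>.09]) if (P[:,2]>.09).sum()>5 else "")
    pl=(X>.36)&(X<.75)&(Y>.1)&(Y<.4)&(abs(Z-.012)<.006)&mask(c,"white"); r=cv2.minAreaRect((C[pl][:,:2]*1000).astype(np.float32)); print("plate",r)
    wm=(X>.35)&(X<.65)&(Y>-.14)&(Y<.12)&(Z<.01)&mask(c,"white"); print("mat",cv2.minAreaRect((C[wm][:,:2]*1000).astype(np.float32)),C[wm].mean(0))
    g=(X>.38)&(X<.72)&(Y>-.42)&(Y<-.11)
    for k in["blue","red"]: print(k,axis(C[mask(c,k)&g]))
    w=mask(c,"white")&g
    lab=cv2.connectedComponents(w.astype(np.uint8))[1]
    for i in range(1,lab.max()+1):
        if (lab==i).sum()>25: print("white",axis(C[lab==i]))
for P in [(.5,-.25,.33)]: plan(P,8)
E
```

```text
top
bar ('n', 112, 'mean', array([0.4442, 0.23  , 0.121 ]), 'ang', np.float64(-82.2), 'ends', array([0.4381, 0.2744]), array([0.4497, 0.1892])) 0.12842385640796805
rails ('n', 1327, 'mean', array([0.5646, 0.2455, 0.1194]), 'ang', np.float64(-173.5), 'ends', array([0.6589, 0.2563]), array([0.4377, 0.2309]))
cup [0.4991 0.2041 0.0068] [0.583  0.2756 0.1264] ('n', 150, 'mean', array([0.533 , 0.2363, 0.1023]), 'ang', np.float64(-175.4), 'ends', array([0.5814, 0.2402]), array([0.5016, 0.2338]))
plate ((581.9176025390625, 202.80862426757812), (304.7230529785156, 246.6933135986328), 8.130022048950195)
mat ((510.1102294921875, -9.623359680175781), (165.41537475585938, 166.73654174804688), 80.09122467041016) [ 0.5083 -0.0097  0.0026]
blue ('n', 199, 'mean', array([ 0.6499, -0.2649,  0.0161]), 'ang', np.float64(-120.1), 'ends', array([ 0.6793, -0.2142]), array([ 0.6208, -0.3152]))
red ('n', 173, 'mean', array([ 0.5695, -0.2645,  0.0174]), 'ang', np.float64(-107.3), 'ends', array([ 0.5861, -0.2111]), array([ 0.5531, -0.3175]))
white ('n', 98, 'mean', array([ 0.606 , -0.3451,  0.0109]), 'ang', n
[... 1202 characters left out ...]
'ends', array([ 0.6795, -0.2129]), array([ 0.6263, -0.3172]))
red ('n', 302, 'mean', array([ 0.5871, -0.2768,  0.0154]), 'ang', np.float64(-49.2), 'ends', array([ 0.554 , -0.2385]), array([ 0.7132, -0.4227]))
white ('n', 517, 'mean', array([ 0.4553, -0.211 ,  0.012 ]), 'ang', np.float64(-124.0), 'ends', array([ 0.5009, -0.1435]), array([ 0.4001, -0.2926]))
white ('n', 153, 'mean', array([ 0.5432, -0.347 ,  0.0101]), 'ang', np.float64(-108.1), 'ends', array([ 0.5525, -0.3184]), array([ 0.5336, -0.3765]))
white ('n', 145, 'mean', array([ 0.6051, -0.3431,  0.011 ]), 'ang', np.float64(-120.7), 'ends', array([ 0.6203, -0.3176]), array([ 0.5899, -0.3687]))
off [-0.3877, -0.0817, -0.2223] yaw -78.5
```

move_arm(
  increments=[
    {"offset": [-0.388, -0.082, -0.222], "yaw": -70, "jaw": 100},
    {"offset": [-0.388, -0.082, -0.222], "yaw": -70, "jaw": 100},
    {"offset": [-0.388, -0.082, -0.222], "yaw": -70, "jaw": 100},
    {"offset": [-0.388, -0.082, -0.222], "yaw": -70, "jaw": 100},
    {"offset": [-0.388, -0.082, -0.222], "yaw": -70, "jaw": 100},
    {"offset": [-0.388, -0.082, -0.222], "yaw": -70, "jaw": 100},
    {"offset": [-0.388, -0.082, -0.222], "yaw": -70, "jaw": 100},
    {"offset": [-0.388, -0.082, -0.222], "yaw": -70, "jaw": 100},
    {"offset": [-0.388, -0.082, -0.222], "yaw": -70, "jaw": 100},
    {"offset": [-0.388, -0.082, -0.222], "yaw": -70, "jaw": 100},
  ],
)

```text
clock: 3.93
position: [0.4771, -0.2766, 0.3242]
ee_rot: [0.5, -0.5, 0.501, -0.5]
ft_force: [-0.0, -0.4, -0.6]
grip_width: 0.604
```

```bash
python3 - <<'E'
from h import *
p,R,o=tool();print(p,o["clock"],o["joint_pos"],o["grip_width"],np.degrees(np.arctan2(R[1,2],R[0,2])))
plan((.446,.2315,.28),7)
c=cam("wrist");save(c,"w1");print(c["mount"])
E
```

```text
[ 0.47705903 -0.27664096  0.32423787] 3.9333 [ 0.84167104  0.16961565 -0.45424418  1.51703006  0.07486976  1.47140467
  0.38381897] 0.6044561450659889 -0.10848390123816556
off [-0.5081, 0.0439, -0.032] yaw -7.1
[[ 1.30255502e-03  9.63823932e-01  2.66536548e-01 -6.70050098e-02]
 [ 3.78269246e-05 -2.66536821e-01  9.63824736e-01 -1.26023686e-01]
 [ 9.99999151e-01 -1.24535249e-03 -3.83637369e-04 -4.48906645e-04]
 [ 0.00000000e+00  0.00000000e+00  0.00000000e+00  1.00000000e+00]]
```

View pics/w1.png

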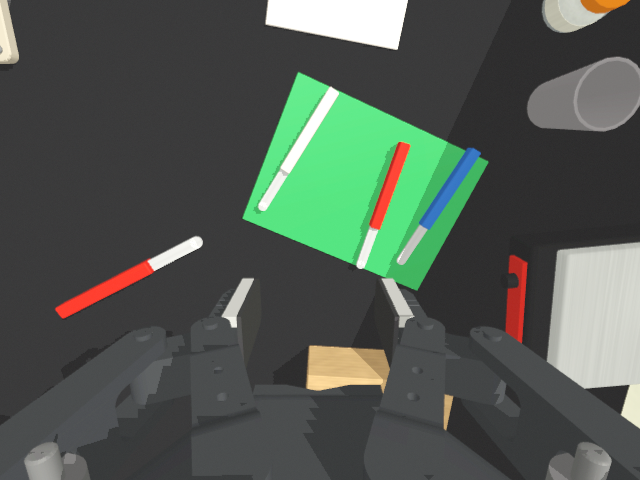

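The wrist picture shows the three target spatulas on the green mat, with handle ends at about (333,92), (404,146) and (474,152). All blades point towards −y. Next I go above the red bar.

move_arm(
  increments=[
    {"offset": [-0.4, 0.03, -0.01], "yaw": -7, "jaw": 100},
    {"offset": [-0.4, 0.03, -0.01], "yaw": -7, "jaw": 100},
    {"offset": [-0.4, 0.03, -0.01], "yaw": -7, "jaw": 100},
    {"offset": [-0.4, 0.03, -0.01], "yaw": -7, "jaw": 100},
    {"offset": [-0.508, 0.044, -0.032], "yaw": -7, "jaw": 100},
    {"offset": [-0.508, 0.044, -0.032], "yaw": -7, "jaw": 100},
    {"offset": [-0.508, 0.044, -0.032], "yaw": -7, "jaw": 100},
    {"offset": [-0.508, 0.044, -0.032], "yaw": -7, "jaw": 100},
    {"offset": [-0.508, 0.044, -0.032], "yaw": -7, "jaw": 100},
    {"offset": [-0.508, 0.044, -0.032], "yaw": -7, "jaw": 100},
  ],
)

```text
clock: 4.82
position: [0.4515, 0.138, 0.2916]
ee_rot: [-0.531, 0.464, -0.466, 0.535]
ft_force: [1.3, 0.0, -0.7]
grip_width: 0.61
```

```bash
python3 - <<'E'
from h import *
np.set_printoptions(precision=4,suppress=True)
p,R,o=tool();print(p,o["clock"],o["joint_pos"],o["grip_width"],np.degrees(np.arctan2(R[1,2],R[0,2])))
c=cam("wrist");save(c,"w2");C=cloud(c)
m=mask(c,"red")&(C[...,2]>.08)&(abs(C[...,0]-.446)<.04)&(abs(C[...,1]-.23)<.08);P=C[m];print(len(P),P.mean(0),P[:,2].max(),P.min(0),P.max(0))
q=P[:,:2]-P[:,:2].mean(0);print(np.linalg.svd(q,full_matrices=False)[2][0])
m=mask(c,"yellow")&(C[...,2]>.09);P=C[m];print("cup",len(P),P.min(0),P.max(0))
for d in manip.spot_point(c,"hold_bar")[:2]: print(d,onz(c,d["centre"],.115))
plan((.446,.2315,.13),7)
E
```

```text
[0.4515 0.138  0.2916] 4.8167 [ 0.4743  0.01   -0.8584  1.7466  0.0088  1.3824 -0.2494] 0.6104529500956716 7.806091575015692
1920 [0.4429 0.2333 0.1244] 0.41766101159629365 [0.4304 0.1796 0.1151] [0.4552 0.2833 0.4177]
[ 0.1239 -0.9923]
cup 1842 [0.4411 0.2043 0.09  ] [0.584  0.2791 0.4177]
{'centre': [322.5, 109.9], 'confidence': 0.88} [0.4436 0.2318 0.115 ]
off [-0.0876, 0.1619, 0.0078] yaw 1.4
```

View pics/w2.png

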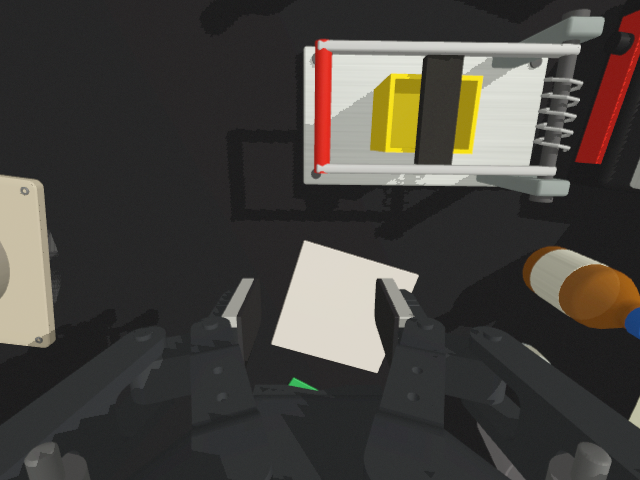

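The bar shows at column 322, rows 40–175, with the yellow cup behind it under the black bar. The bar measures about (0.443, 0.232) and the clamp yaw about 7°.

move_arm(
  increments=[
    {"offset": [-0.09, 0.08, 0.0], "yaw": 1, "jaw": 100},
    {"offset": [-0.09, 0.08, 0.0], "yaw": 1, "jaw": 100},
    {"offset": [-0.09, 0.08, 0.0], "yaw": 1, "jaw": 100},
    {"offset": [-0.09, 0.08, 0.0], "yaw": 1, "jaw": 100},
    {"offset": [-0.09, 0.08, 0.0], "yaw": 1, "jaw": 100},
    {"offset": [-0.09, 0.08, 0.0], "yaw": 1, "jaw": 100},
  ],
)

```text
clock: 5.42
position: [0.4379, 0.232, 0.212]
ee_rot: [-0.529, 0.466, -0.467, 0.533]
ft_force: [0.3, -1.2, 0.1]
grip_width: 0.605
```

```bash
python3 - <<'E'
from h import *
np.set_printoptions(precision=4,suppress=True)
p,R,o=tool();print(p,R,o["joint_velocities"],o["joint_pos"])
plan((.443,.232,.113),7)
E
```

```text
[0.4379 0.232  0.212 ] [[ 0.1284  0.0052  0.9917]
 [-0.9917  0.0035  0.1284]
 [-0.0028 -1.      0.0056]] [ 0.0205 -0.019   0.0117 -0.0132 -0.0007  0.0027  0.0004] [ 0.3103  0.1641 -0.9549  1.81    0.1421  1.233  -0.556 ]
off [0.0009, 0.0991, 0.0045] yaw 0.4
```

move_arm(
  increments=[
    {"offset": [0.001, 0.04, 0.0045], "yaw": 0, "jaw": 100},
    {"offset": [0.001, 0.075, 0.0045], "yaw": 0, "jaw": 100},
    {"offset": [0.001, 0.099, 0.0045], "yaw": 0, "jaw": 100},
    {"offset": [0.001, 0.099, 0.0045], "yaw": 0, "jaw": 100},
    {"offset": [0.001, 0.099, 0.0045], "yaw": 0, "jaw": 255},
    {"offset": [0.001, 0.099, 0.0045], "yaw": 0, "jaw": 255},
    {"offset": [0.001, 0.099, 0.0045], "yaw": 0, "jaw": 255},
    {"offset": [0.001, 0.099, 0.0045], "yaw": 0, "jaw": 255},
    {"offset": [0.001, 0.099, 0.0045], "yaw": 0, "jaw": 255},
  ],
  squeeze=40,
)

```text
clock: 6.17
position: [0.444, 0.2321, 0.1152]
ee_rot: [-0.528, 0.466, -0.468, 0.534]
ft_force: [-3.7, -2.2, 9.8]
grip_width: 0.147
```

```bash
python3 - <<'E'
from h import *
np.set_printoptions(precision=4,suppress=True)
p,R,o=tool();print(p,R[:,2],o["ft_force"],o["grip_width"])
for t in np.arange(.15,1.76,.15):
  # bar displacement in tool axes: z fwd, y down
  print(round(t,2),"z",round(.2*(1-np.cos(t)),3),"y",round(-.2*np.sin(t),3))
E
```

```text
[0.444  0.2321 0.1152] [0.9918 0.1277 0.0084] [-3.6708 -2.2168  9.7565] 0.1473854302545791
0.15 z 0.002 y -0.03
0.3 z 0.009 y -0.059
0.45 z 0.02 y -0.087
0.6 z 0.035 y -0.113
0.75 z 0.054 y -0.136
0.9 z 0.076 y -0.157
1.05 z 0.1 y -0.173
1.2 z 0.128 y -0.186
1.35 z 0.156 y -0.195
1.5 z 0.186 y -0.199
1.65 z 0.216 y -0.199
```

move_arm(
  increments=[
    {"offset": [0, -0.03, 0.002], "yaw": 0, "jaw": 255},
    {"offset": [0, -0.059, 0.009], "yaw": 0, "jaw": 255},
    {"offset": [0, -0.087, 0.02], "yaw": 0, "jaw": 255},
    {"offset": [0, -0.113, 0.035], "yaw": 0, "jaw": 255},
    {"offset": [0, -0.136, 0.054], "yaw": 0, "jaw": 255},
    {"offset": [0, -0.157, 0.076], "yaw": 0, "jaw": 255},
    {"offset": [0, -0.173, 0.1], "yaw": 0, "jaw": 255},
    {"offset": [0, -0.186, 0.128], "yaw": 0, "jaw": 255},
    {"offset": [0, -0.195, 0.156], "yaw": 0, "jaw": 255},
    {"offset": [0, -0.195, 0.156], "yaw": 0, "jaw": 255},
  ],
)

```text
clock: 7.0
position: [0.6024, 0.2503, 0.3162]
ee_rot: [-0.525, 0.466, -0.471, 0.535]
ft_force: [1.4, -8.7, 16.8]
grip_width: 0.145
```

```bash
python3 - <<'E'
from h import *
np.set_printoptions(precision=4,suppress=True)
p,R,o=tool();print(p,R[:,2],o["ft_force"],o["grip_width"],o["joint_pos"])
a=np.array([.444+.2*np.cos(.124),.232+.2*np.sin(.124)])
print("theta",np.arctan2(p[2]-.115,np.linalg.norm(a-p[:2])),np.hypot(p[2]-.115,np.linalg.norm(a-p[:2])))
c=cam("scene");save(c,"s2",cv2.resize(c["pixels"][120:320,300:560],None,fx=2,fy=2))
E
```

```text
[0.6024 0.2503 0.3162] [0.9923 0.1229 0.0156] [ 1.4113 -8.7092 16.7628] 0.14547208455660587 [ 0.1178  0.4855 -0.8651  1.2506  0.3679  1.5465 -0.5664]
theta 1.3715649352969974 0.20523702227142318
```

View pics/s2.png

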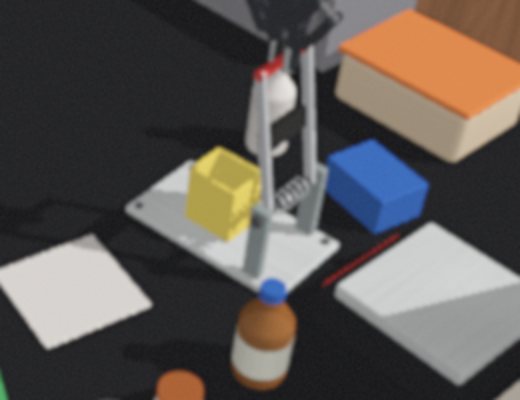

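The arm is lifted to about 1.37 rad, with the bar still in the grip and the cup free beneath it. I carry it on to the stop, let go, and back off upward.

move_arm(
  increments=[
    {"offset": [0, 0.0, 0.025], "yaw": 0, "jaw": 255},
    {"offset": [0, 0.0, 0.05], "yaw": 0, "jaw": 255},
    {"offset": [0, 0.0, 0.05], "yaw": 0, "jaw": 100},
    {"offset": [0, 0.0, 0.05], "yaw": 0, "jaw": 100},
    {"offset": [0, 0.0, 0.06], "yaw": 0, "jaw": 100},
    {"offset": [0, -0.04, 0.065], "yaw": 0, "jaw": 100},
    {"offset": [0, -0.08, 0.065], "yaw": 0, "jaw": 100},
    {"offset": [0, -0.08, 0.03], "yaw": 0, "jaw": 60},
    {"offset": [0, -0.08, -0.01], "yaw": 0, "jaw": 0},
    {"offset": [0, -0.08, -0.05], "yaw": 0, "jaw": 0},
  ],
)

```text
clock: 7.88
position: [0.5485, 0.2442, 0.3964]
ee_rot: [-0.524, 0.466, -0.471, 0.536]
ft_force: [0.3, -1.4, 1.7]
grip_width: 0.99
```

move_arm(
  increments=[
    {"offset": [0, 0, -0.03], "yaw": 0, "jaw": 0},
    {"offset": [0, 0, -0.04], "yaw": 0, "jaw": 0},
    {"offset": [0, 0, -0.04], "yaw": 0, "jaw": 0},
  ],
)

```text
clock: 8.13
position: [0.506, 0.2397, 0.398]
ee_rot: [-0.524, 0.464, -0.472, 0.536]
ft_force: [0.5, -0.2, -0.3]
grip_width: 0.998
```

```bash
python3 - <<'E'
from h import *
np.set_printoptions(precision=4,suppress=True)
p,R,o=tool();print(p,R[:,2],o["ft_force"],o["grip_width"],o["joint_pos"])
c=cam("wrist");save(c,"w3");C=cloud(c)
m=mask(c,"yellow")&(abs(C[...,2]-.1)<.01)&(C[...,0]<.6)&(C[...,0]>.45);P=C[m];print("cup",len(P),P.min(0),P.max(0));
r=cv2.minAreaRect((P[:,:2]*1000).astype(np.float32));print(r)
for d in manip.spot_point(c,"cup")[:2]: print(d,onz(c,d["centre"],.012))
c=cam("scene");save(c,"s3",cv2.resize(c["pixels"][120:320,300:560],None,fx=2,fy=2))
for d in manip.spot_point(c,"cup")[:2]: print(d,onz(c,d["centre"],.012))
c=cam("top");C=cloud(c);m=mask(c,"yellow")&(abs(C[...,2]-.1)<.012)&(C[...,0]<.6)&(C[...,0]>.45);P=C[m];print("cup",len(P),P.min(0),P.max(0));
print(cv2.minAreaRect((P[:,:2]*1000).astype(np.float32)))
E
```

```text
[0.506  0.2397 0.398 ] [0.992  0.1249 0.0203] [ 0.4525 -0.1694 -0.3084] 0.9979382199008028 [ 0.2373  0.2468 -0.9353  1.3486  0.2065  1.6244 -0.543 ]
cup 864 [0.4984 0.2059 0.0901] [0.5832 0.2793 0.1048]
((541.3529052734375, 242.6023406982422), (79.1351318359375, 65.4207992553711), 6.372555732727051)
{'centre': [335.7, 188.6], 'confidence': 0.97} [0.541  0.2445 0.012 ]
{'centre': [411.5, 230.1], 'confidence': 0.72} [0.5479 0.2458 0.012 ]
cup 46 [0.5329 0.2064 0.0881] [0.5825 0.2421 0.1104]
((563.3480834960938, 215.4353790283203), (59.484188079833984, 22.115175247192383), 36.848243713378906)
```

View pics/w3.png

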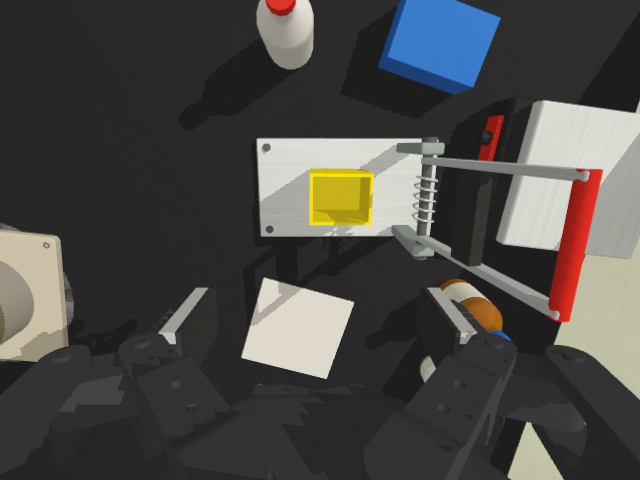

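The arm stays open at the right and the cup's rim is clear at (341,197). I turn the gripper to take the cup across its 66 mm side.

move_arm(
  increments=[
    {"offset": [0, 0.05, 0.036], "yaw": -35, "jaw": 0},
    {"offset": [0, 0.1, 0.036], "yaw": -70, "jaw": 0},
    {"offset": [0, 0.18, 0.036], "yaw": -70, "jaw": 0},
    {"offset": [0, 0.18, 0.036], "yaw": -70, "jaw": 0},
    {"offset": [0, 0.18, 0.036], "yaw": -70, "jaw": 0},
    {"offset": [0, 0.18, 0.036], "yaw": -70, "jaw": 0},
    {"offset": [0, 0.18, 0.036], "yaw": -70, "jaw": 0},
    {"offset": [0, 0.18, 0.036], "yaw": -70, "jaw": 0},
    {"offset": [0, 0.18, 0.036], "yaw": -70, "jaw": 0},
    {"offset": [0, 0.18, 0.036], "yaw": -70, "jaw": 0},
  ],
)

```text
clock: 9.22
position: [0.5487, 0.2449, 0.2154]
ee_rot: [-0.699, 0.073, -0.082, 0.706]
ft_force: [-0.4, -0.8, 0.4]
grip_width: 0.996
```

move_arm(
  increments=[
    {"offset": [0, 0, 0], "yaw": -20, "jaw": 0},
    {"offset": [0, 0, 0], "yaw": -20, "jaw": 0},
    {"offset": [0, 0, 0], "yaw": -20, "jaw": 0},
    {"offset": [0, 0, 0], "yaw": -20, "jaw": 0},
    {"offset": [0, 0, 0], "yaw": -20, "jaw": 0},
  ],
)

```text
clock: 9.63
position: [0.5491, 0.245, 0.2147]
ee_rot: [-0.703, -0.049, 0.04, 0.709]
ft_force: [-0.4, -0.2, -0.3]
grip_width: 1.001
```

```bash
python3 - <<'E'
from h import *
np.set_printoptions(precision=4,suppress=True)
p,R,o=tool();print(p,R,o["ft_force"],o["grip_width"],o["joint_pos"])
plan((.542,.2435,.075),96.6)
c=cam("wrist");C=cloud(c)
m=mask(c,"yellow")&(abs(C[...,2]-.1)<.01)&(C[...,0]<.6)&(C[...,0]>.45);P=C[m];print("cup",len(P),P.min(0),P.max(0));
print(cv2.minAreaRect((P[:,:2]*1000).astype(np.float32)))
E
```

```text
[0.5491 0.245  0.2147] [[ 0.9921  0.0122 -0.1252]
 [ 0.1251  0.0097  0.9921]
 [ 0.0133 -0.9999  0.008 ]] [-0.4477 -0.1535 -0.3247] 1.000661160443617 [ 0.3586  0.5451 -1.1601  1.5433  0.5074  1.3711  0.8536]
off [-0.0091, 0.1396, -0.0017] yaw 0.6
cup 2870 [0.4978 0.2053 0.09  ] [0.584  0.2794 0.1044]
((541.201416015625, 242.32228088378906), (80.22943878173828, 66.0382080078125), 6.458032608032227)
```

move_arm(
  increments=[
    {"offset": [-0.009, 0.04, -0.002], "yaw": 0.6, "jaw": 0},
    {"offset": [-0.009, 0.075, -0.002], "yaw": 0.6, "jaw": 0},
    {"offset": [-0.009, 0.11, -0.002], "yaw": 0.6, "jaw": 0},
    {"offset": [-0.009, 0.14, -0.002], "yaw": 0.6, "jaw": 0},
    {"offset": [-0.009, 0.14, -0.002], "yaw": 0.6, "jaw": 0},
    {"offset": [-0.009, 0.14, -0.002], "yaw": 0.6, "jaw": 255},
    {"offset": [-0.009, 0.14, -0.002], "yaw": 0.6, "jaw": 255},
    {"offset": [-0.009, 0.14, -0.002], "yaw": 0.6, "jaw": 255},
    {"offset": [-0.009, 0.14, -0.002], "yaw": 0.6, "jaw": 255},
  ],
  squeeze=40,
)

```text
clock: 10.43
position: [0.5431, 0.2438, 0.0767]
ee_rot: [-0.703, -0.046, 0.035, 0.709]
ft_force: [0.3, -0.5, 2.9]
grip_width: 0.763
```

move_arm(
  increments=[
    {"offset": [0, -0.03, 0], "yaw": 0, "jaw": 255},
    {"offset": [0, -0.06, 0], "yaw": 0, "jaw": 255},
    {"offset": [0, -0.08, 0], "yaw": 0, "jaw": 255},
    {"offset": [0, -0.08, 0], "yaw": 0, "jaw": 255},
  ],
)

```text
clock: 10.77
position: [0.5435, 0.2446, 0.162]
ee_rot: [-0.702, -0.048, 0.032, 0.71]
ft_force: [1.1, 0.5, -3.1]
grip_width: 0.768
```

```bash
python3 - <<'E'
from h import *
np.set_printoptions(precision=4,suppress=True)
p,R,o=tool();print(p,R,o["ft_force"],o["grip_width"],o["joint_pos"])
c=cam("top");C=cloud(c);X,Y,Z=C[...,0],C[...,1],C[...,2]
wm=(X>.35)&(X<.65)&(Y>-.14)&(Y<.12)&(Z<.01)&mask(c,"white"); print("mat",cv2.minAreaRect((C[wm][:,:2]*1000).astype(np.float32)),C[wm].mean(0))
cm=mask(c,"yellow")&(X>.4)&(X<.65)&(Y>.1); print(C[cm].max(0), np.percentile(C[cm],[5,50,95],axis=0))
plan((.508,-.01,.16),80)
E
```

```text
[0.5435 0.2446 0.162 ] [[ 0.9933  0.0218 -0.1136]
 [ 0.1133  0.013   0.9935]
 [ 0.0231 -0.9997  0.0105]] [ 1.1322  0.4614 -3.1054] 0.7679924847311178 [ 0.3537  0.5716 -1.1332  1.6287  0.5439  1.2656  0.8095]
mat ((480.8416748046875, -11.710540771484375), (245.07215881347656, 252.58905029296875), 0.05849502608180046) [ 0.5261 -0.0221  0.0028]Traceback (most recent call last):
  File "<stdin>", line 6, in <module>
    return umr_maximum(a, axis, None, out, keepdims, initial, where)
ValueError: zero-size array to reduction operation maximum which has no identity
```

move_arm(
  increments=[
    {"offset": [-0.062, 0, -0.249], "yaw": 16.5, "jaw": 255},
    {"offset": [-0.062, 0, -0.249], "yaw": 16.5, "jaw": 255},
    {"offset": [-0.062, 0, -0.249], "yaw": 16.5, "jaw": 255},
    {"offset": [-0.062, 0, -0.249], "yaw": 16.5, "jaw": 255},
    {"offset": [-0.062, 0, -0.249], "yaw": 16.5, "jaw": 255},
    {"offset": [-0.062, 0, -0.249], "yaw": 16.5, "jaw": 255},
    {"offset": [-0.062, 0, -0.249], "yaw": 16.5, "jaw": 255},
    {"offset": [-0.062, 0, -0.249], "yaw": 16.5, "jaw": 255},
    {"offset": [-0.062, 0, -0.249], "yaw": 16.5, "jaw": 255},
  ],
)

```text
clock: 11.57
position: [0.509, -0.0112, 0.1551]
ee_rot: [-0.7, 0.056, -0.069, 0.709]
ft_force: [0.1, 0.8, -3.7]
grip_width: 0.768
```

```bash
python3 - <<'E'
from h import *
np.set_printoptions(precision=4,suppress=True)
p,R,o=tool();print(p,R,o["ft_force"],o["grip_width"],o["joint_pos"])
c=cam("wrist");save(c,"w4");C=cloud(c)
for d in manip.spot_point(c,"white_mat")[:2]: print(d,onz(c,d["centre"],.0))
c=cam("scene");
for d in manip.spot_point(c,"white_mat")[:2]: print(d,onz(c,d["centre"],.0))
for d in manip.spot_point(c,"cup")[:2]: print(d,onz(c,d["centre"],.09))
plan((.51,-.01,.066),80)
E
```

```text
[ 0.509  -0.0112  0.1551] [[ 0.9843  0.0187  0.1755]
 [-0.1757  0.0118  0.9844]
 [ 0.0164 -0.9998  0.0149]] [ 0.0923  0.817  -3.6508] 0.7678624186172116 [ 0.9631  0.3579 -1.1777  1.8499  0.3531  1.1518  1.0614]
{'centre': [332.9, 266.7], 'confidence': 0.86} [ 0.5118 -0.0173  0.    ]
{'centre': [407.9, 233.1], 'confidence': 0.58} [0.5419 0.2388 0.    ]
{'centre': [336.0, 238.3], 'confidence': 0.86} [ 0.5039 -0.0003  0.09  ]
off [-0.0009, 0.0896, -0.0021] yaw 0.1
```

View pics/w4.png

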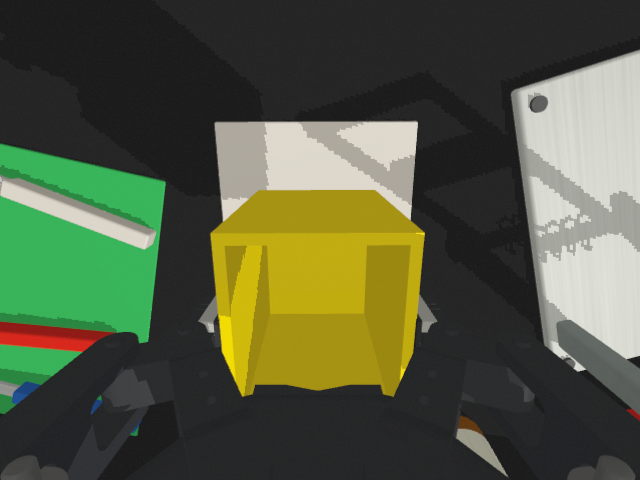

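The cup hangs centred over the mat, whose top edge lies at (214–417,122). I set it down.

move_arm(
  increments=[
    {"offset": [0, 0.035, -0.001], "yaw": 0, "jaw": 255},
    {"offset": [0, 0.065, -0.001], "yaw": 0, "jaw": 255},
    {"offset": [0, 0.08, -0.001], "yaw": 0, "jaw": 255},
    {"offset": [0, 0.0875, -0.001], "yaw": 0, "jaw": 255},
    {"offset": [0, 0.0875, -0.001], "yaw": 0, "jaw": 255},
    {"offset": [0, 0.0875, -0.001], "yaw": 0, "jaw": 255},
    {"offset": [0, 0.0875, -0.001], "yaw": 0, "jaw": 0},
    {"offset": [0, 0.0875, -0.001], "yaw": 0, "jaw": 0},
    {"offset": [0, 0.0875, -0.001], "yaw": 0, "jaw": 0},
    {"offset": [0, 0.0875, -0.001], "yaw": 0, "jaw": 0},
  ],
)

```text
clock: 12.65
position: [0.5114, -0.0092, 0.0686]
ee_rot: [-0.7, 0.054, -0.068, 0.709]
ft_force: [-0.2, 0.1, -0.9]
grip_width: 0.999
```

move_arm(
  increments=[
    {"offset": [0, -0.03, 0], "yaw": 0, "jaw": 0},
    {"offset": [0, -0.07, 0], "yaw": 0, "jaw": 0},
    {"offset": [0, -0.11, 0], "yaw": 0, "jaw": 0},
    {"offset": [0, -0.15, 0], "yaw": 0, "jaw": 0},
    {"offset": [0, -0.19, 0], "yaw": 0, "jaw": 0},
    {"offset": [0, -0.23, 0], "yaw": 0, "jaw": 0},
    {"offset": [-0.05, -0.27, -0.1], "yaw": 0, "jaw": 0},
    {"offset": [-0.05, -0.27, -0.14], "yaw": 0, "jaw": 0},
    {"offset": [-0.05, -0.27, -0.18], "yaw": 0, "jaw": 0},
    {"offset": [-0.05, -0.27, -0.18], "yaw": 0, "jaw": 0},
  ],
)

```text
clock: 13.48
position: [0.44, -0.1455, 0.3302]
ee_rot: [-0.701, 0.053, -0.068, 0.708]
ft_force: [1.2, -0.6, -0.9]
grip_width: 0.999
```

```bash
python3 - <<'E'
from h import *
np.set_printoptions(precision=4,suppress=True)
p,R,o=tool();print(p,R,o["ft_force"],o["grip_width"],o["joint_pos"],o["clock"])
c=cam("wrist");save(c,"w5");C=cloud(c);X,Y,Z=C[...,0],C[...,1],C[...,2]
P=C[mask(c,"yellow")&(abs(Z-.093)<.006)];print("rim",cv2.minAreaRect((P[:,:2]*1000).astype(np.float32)),P[:,2].mean())
wm=(X>.35)&(X<.65)&(Y>-.14)&(Y<.12)&(Z<.01)&mask(c,"white");print("mat",cv2.minAreaRect((C[wm][:,:2]*1000).astype(np.float32)))
g=(X>.38)&(X<.72)&(Y>-.42)&(Y<-.11)&(Z<.05)
def axis(P):
    m=P.mean(0); u=np.linalg.svd(P[:,:2]-m[:2],full_matrices=False)[2][0]; u=u*np.sign(u[1]); s=(P[:,:2]-m[:2])@u
    return len(P),"mean",m,"ang",np.degrees(np.arctan2(u[1],u[0])).round(1),"ends",m[:2]+u*s.min(),m[:2]+u*s.max(),"ztop",np.percentile(P[:,2],80)
for k in["blue","red","white"]:
    lab=cv2.connectedComponents((mask(c,k)&g).astype(np.uint8))[1]
    for i in range(1,lab.max()+1):
        if (lab==i).sum()>80: print(k,*axis(C[lab==i]))
for q in["spatula1_foot","spatula3_foot","spatula4_foot"]:
    print(q,[(onz(c,d["centre"],.011),round(d["confidence"],2)) for d in manip.spot_point(c,q)[:4]])
E
```

```text
[ 0.44   -0.1455  0.3302] [[ 0.9852  0.0213  0.1698]
 [-0.17    0.0093  0.9854]
 [ 0.0194 -0.9997  0.0127]] [ 1.1846 -0.5854 -0.8732] 0.9994214567710085 [ 1.5055 -0.0574 -1.1987  1.6963 -0.0693  1.449   1.7148] 13.4833
rim ((510.09332275390625, -8.724777221679688), (67.22002410888672, 80.23384094238281), 79.66165161132812) 0.0924870557523377
mat ((509.04296875, -9.646751403808594), (160.92401123046875, 160.92958068847656), 80.00727844238281)
blue 960 mean [ 0.6446 -0.2677  0.0165] ang 60.4 ends [ 0.6165 -0.3171] [ 0.6734 -0.217 ] ztop 0.019859364545851143
red 886 mean [ 0.5674 -0.2615  0.017 ] ang 72.3 ends [ 0.5493 -0.3182] [ 0.5838 -0.2101] ztop 0.01984815903042264
white 1487 mean [ 0.4503 -0.2178  0.0165] ang 57.2 ends [ 0.3994 -0.2968] [ 0.4956 -0.1475] ztop 0.01971026518637483
white 301 mean [ 0.5412 -0.3529  0.0126] ang 77.5 ends [ 0.5342 -0.3845] [ 0.5486 -0.3196] ztop 0.013504546133600304
spatula1_foot [(array([ 0.6759, -0.2207,  0.011 ]), 0.92)]
spatula3_foot [(array([ 0.584 , -0.2153,  0.011 ]), 0.57)]
spatula4_foot [(array([ 0.4985, -0.1462,  0.011 ]), 0.58)]
```

View pics/w5.png

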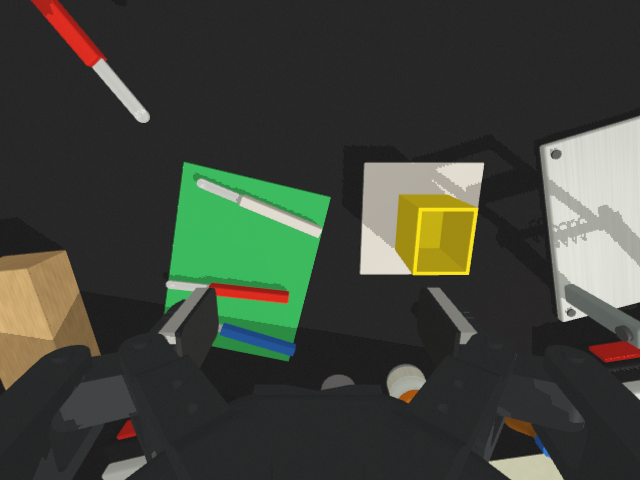

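The cup stands on the mat, rim centre (0.510, −0.009) against mat centre (0.509, −0.010). The white spatula's foot is at (322,232). Now I go above the white spatula's blade near its tip.

move_arm(
  increments=[
    {"offset": [-0.013, 0.06, -0.05], "yaw": 70, "jaw": 120},
    {"offset": [-0.013, 0.12, -0.1], "yaw": 70, "jaw": 120},
    {"offset": [-0.013, 0.16, -0.148], "yaw": 70, "jaw": 120},
    {"offset": [-0.013, 0.16, -0.148], "yaw": 70, "jaw": 120},
    {"offset": [-0.013, 0.16, -0.148], "yaw": 70, "jaw": 120},
    {"offset": [-0.013, 0.16, -0.148], "yaw": 70, "jaw": 120},
    {"offset": [-0.013, 0.16, -0.148], "yaw": 70, "jaw": 120},
    {"offset": [-0.013, 0.16, -0.148], "yaw": 70, "jaw": 120},
    {"offset": [-0.013, 0.16, -0.148], "yaw": 70, "jaw": 120},
    {"offset": [-0.013, 0.16, -0.148], "yaw": 70, "jaw": 120},
  ],
)

```text
clock: 14.52
position: [0.4062, -0.286, 0.1671]
ee_rot: [-0.533, 0.453, -0.459, 0.549]
ft_force: [0.6, -0.7, -0.9]
grip_width: 0.535
```

move_arm(
  increments=[
    {"offset": [0, 0, 0], "yaw": 43, "jaw": 120},
    {"offset": [0, 0, 0], "yaw": 43, "jaw": 120},
    {"offset": [0, 0, 0], "yaw": 43, "jaw": 120},
    {"offset": [0, 0, 0], "yaw": 43, "jaw": 120},
    {"offset": [0, 0, 0], "yaw": 43, "jaw": 120},
    {"offset": [0, 0, 0], "yaw": 43, "jaw": 120},
    {"offset": [0, 0, 0], "yaw": 43, "jaw": 120},
    {"offset": [0, 0, 0], "yaw": 43, "jaw": 120},
  ],
)

```text
clock: 15.18
position: [0.407, -0.2848, 0.1671]
ee_rot: [-0.329, 0.621, -0.621, 0.346]
ft_force: [0.7, -0.6, 0.2]
grip_width: 0.528
```

```bash
cat >> h.py <<'E'
def spat(c,k,box):
    """axis of a spatula's handle+blade from cloud: box=(x0,x1,y0,y1)"""
    C=cloud(c);X,Y,Z=C[...,0],C[...,1],C[...,2]
    g=(X>box[0])&(X<box[1])&(Y>box[2])&(Y<box[3])&(Z<.05)&(Z>.006)
    P=C[mask(c,k)&g]; m=P.mean(0); u=np.linalg.svd(P[:,:2]-m[:2],full_matrices=False)[2][0]; u=u*np.sign(u[1]); s=(P[:,:2]-m[:2])@u
    print(k,len(P),"mean",m.round(4),"ang",np.degrees(np.arctan2(u[1],u[0])).round(1),"low end",(m[:2]+u*s.min()).round(4),"high end",(m[:2]+u*s.max()).round(4),"z",np.percentile(P[:,2],[10,50,90]).round(4))
E
python3 - <<'E'
from h import *
np.set_printoptions(precision=4,suppress=True)
p,R,o=tool();print(p,R,o["grip_width"],o["joint_pos"])
c=cam("wrist");save(c,"w6"); spat(c,"white",(.36,.52,-.33,-.12))
plan((.4052,-.2878,.022),-32.8)
E
```

```text
[ 0.407  -0.2848  0.1671] [[-0.5433  0.0213  0.8393]
 [-0.8393  0.0123 -0.5436]
 [-0.0219 -0.9997  0.0112]] 0.5284917867093928 [ 1.3285  0.1998 -0.8644  1.8685  0.1446  1.133  -0.1604]
white 3849 mean [ 0.4551 -0.2127  0.0177] ang 56.8 low end [ 0.4008 -0.2957] high end [ 0.497  -0.1486] z [0.0128 0.019  0.0202]
off [0.0063, 0.1449, -0.0015] yaw -0.1
```

View pics/w6.png

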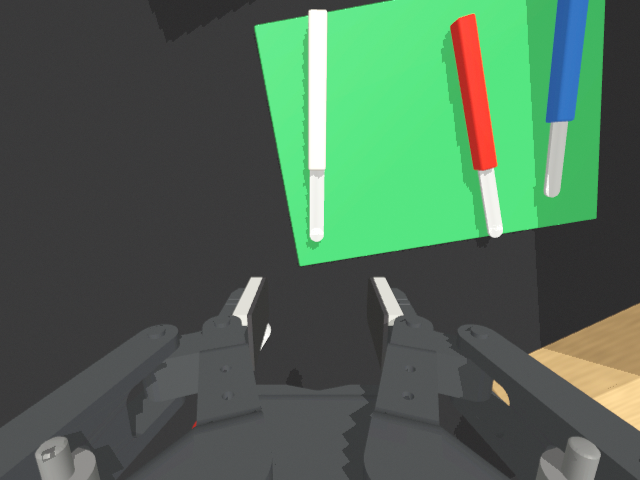

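move_arm(
  increments=[
    {"offset": [0.006, 0.04, -0.001], "yaw": 0, "jaw": 140},
    {"offset": [0.006, 0.08, -0.001], "yaw": 0, "jaw": 140},
    {"offset": [0.006, 0.12, -0.001], "yaw": 0, "jaw": 140},
    {"offset": [0.006, 0.144, -0.001], "yaw": 0, "jaw": 140},
    {"offset": [0.006, 0.144, -0.001], "yaw": 0, "jaw": 140},
    {"offset": [0.006, 0.144, -0.001], "yaw": 0, "jaw": 255},
    {"offset": [0.006, 0.144, -0.001], "yaw": 0, "jaw": 255},
    {"offset": [0.006, 0.144, -0.001], "yaw": 0, "jaw": 255},
    {"offset": [0.006, 0.144, -0.001], "yaw": 0, "jaw": 255},
    {"offset": [0.006, 0.144, -0.001], "yaw": 0, "jaw": 255},
  ],
  squeeze=20,
)

```text
clock: 16.07
position: [0.4058, -0.2879, 0.0232]
ee_rot: [-0.329, 0.621, -0.621, 0.347]
ft_force: [-0.1, -0.4, 0.3]
grip_width: 0.126
```

move_arm(
  increments=[
    {"offset": [0, -0.02, 0], "yaw": 0, "jaw": 255},
    {"offset": [0, -0.04, 0], "yaw": 0, "jaw": 255},
    {"offset": [0, -0.06, 0], "yaw": 0, "jaw": 255},
    {"offset": [0, -0.06, 0], "yaw": 0, "jaw": 255},
  ],
)

```text
clock: 16.4
position: [0.4062, -0.2897, 0.0867]
ee_rot: [0.329, -0.619, 0.623, -0.347]
ft_force: [0.9, -1.1, -1.1]
grip_width: 0.129
```

```bash
python3 - <<'E'
from h import *
np.set_printoptions(precision=4,suppress=True)
p,R,o=tool();print(p,o["ft_force"],o["grip_width"])
c=cam("wrist");save(c,"w7",c["pixels"][:320:,120:520]);C=cloud(c)
m=mask(c,"white")&(C[...,0]>.39)&(C[...,0]<.54)&(C[...,1]<-.1)&(C[...,1]>-.3)
u=R[:2,0]; q=C[m];q=q[q[:,2]<.15];s=(q[:,:2]-p[:2])@(-u)
for a in np.arange(0,.2,.02):
    k=(s>a)&(s<a+.02); 
    if k.sum()>10: print(round(a,2),k.sum(),np.median(q[k,2]).round(4))
E
```

```text
[ 0.4062 -0.2897  0.0867] [ 0.8635 -1.1431 -1.0813] 0.1290374840755141
0.0 2266 0.0772
0.02 1289 0.0756
0.04 1511 0.0767
0.06 1967 0.0807
0.08 2160 0.08
0.1 1880 0.0794
0.12 18 0.0036
```

View pics/w7.png

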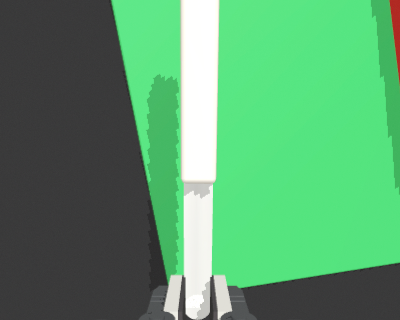

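The white spatula is held by the blade but stays level, since pad friction stops it swinging. I ease the grip a little at a time, low over the mat, so that the handle can drop.

```bash
cat >> h.py <<'E'
def slope(col):
    p,R,o=tool(); c=cam("wrist"); C=cloud(c); q=C[mask(c,col)]; d=q-p
    u=-R[:,0]; s=d@u; w=abs(d@R[:,2])<.03; h=d[:,2]
    k=w&(s>.01)&(s<.19)&(h<.03)&(h>-.2)&(q[:,2]>.006); s,h=s[k],h[k]
    a,b=np.polyfit(s,h,1); print(p.round(4),"open",round(o["grip_width"],3),"f",np.round(o["ft_force"],1),"n",k.sum(),"smax",s.max().round(3),"slope deg",np.degrees(np.arctan(a)).round(1)); return c
E
```

move_arm(
  increments=[
    {"offset": [0, 0.02, 0], "yaw": 0, "jaw": 255},
    {"offset": [0, 0.035, 0], "yaw": 0, "jaw": 228},
    {"offset": [0, 0.035, 0], "yaw": 0, "jaw": 228},
    {"offset": [0, 0.035, 0], "yaw": 0, "jaw": 228},
  ],
)

```text
clock: 16.78
position: [0.4056, -0.2885, 0.0492]
ee_rot: [0.33, -0.62, 0.621, -0.347]
ft_force: [-0.5, -0.1, 0.1]
grip_width: 0.123
```

```bash
python3 -c "
from h import *
slope('white')"
```

```text
[ 0.4056 -0.2885  0.0492] open 0.123 f [-0.5 -0.1  0.1] n 10261 smax 0.116 slope deg -1.4
```

move_arm(
  increments=[
    {"offset": [0, 0, 0], "yaw": 0, "jaw": 224},
    {"offset": [0, 0, 0], "yaw": 0, "jaw": 224},
    {"offset": [0, 0, 0], "yaw": 0, "jaw": 224},
  ],
)

```text
clock: 17.08
position: [0.4064, -0.2891, 0.0505]
ee_rot: [0.329, -0.62, 0.622, -0.347]
ft_force: [-0.4, -1.0, -0.3]
grip_width: 0.125
```

```bash
python3 -c "
from h import *
slope('white')"
```

```text
[ 0.4064 -0.2891  0.0505] open 0.125 f [-0.4 -1.  -0.3] n 10280 smax 0.116 slope deg -1.3
```

move_arm(
  increments=[
    {"offset": [0, 0, 0], "yaw": 0, "jaw": 221},
    {"offset": [0, 0, 0], "yaw": 0, "jaw": 221},
    {"offset": [0, 0, 0], "yaw": 0, "jaw": 221},
  ],
)

```text
clock: 17.38
position: [0.4064, -0.2892, 0.0506]
ee_rot: [0.329, -0.62, 0.622, -0.347]
ft_force: [0.3, -0.1, 0.7]
grip_width: 0.141
```

```bash
python3 -c "
from h import *
slope('white')"
```

```text
[ 0.4064 -0.2892  0.0506] open 0.141 f [ 0.3 -0.1  0.7] n 10306 smax 0.116 slope deg -1.4
```

```bash
sed -i 's/"slope deg"/"b",b.round(4),"slope deg"/' h.py; python3 -c "
from h import *
slope('white')"
```

```text
[ 0.4064 -0.2891  0.0505] open 0.135 f [ 0.  -0.4 -0.3] n 10289 smax 0.116 b -0.0049 slope deg -1.3
```

move_arm(
  increments=[
    {"offset": [0, 0, 0], "yaw": 0, "jaw": 220},
    {"offset": [0, 0, 0], "yaw": 0, "jaw": 220},
    {"offset": [0, 0, 0], "yaw": 0, "jaw": 220},
  ],
)

```text
clock: 17.73
position: [0.4063, -0.2891, 0.0505]
ee_rot: [0.329, -0.62, 0.622, -0.347]
ft_force: [-0.2, -0.0, -0.4]
grip_width: 0.138
```

```bash
python3 -c "
from h import *
slope('white')"
```

```text
[ 0.4063 -0.2891  0.0505] open 0.138 f [-0.2 -0.  -0.4] n 9647 smax 0.122 b -0.0042 slope deg -9.6
```

move_arm(
  increments=[
    {"offset": [0, 0, 0], "yaw": 0, "jaw": 219},
    {"offset": [0, 0, 0], "yaw": 0, "jaw": 219},
    {"offset": [0, 0, 0], "yaw": 0, "jaw": 219},
  ],
)

```text
clock: 18.03
position: [0.4064, -0.2891, 0.0505]
ee_rot: [0.329, -0.62, 0.622, -0.347]
ft_force: [0.5, 0.2, -0.3]
grip_width: 0.14
```

```bash
python3 -c "
from h import *
slope('white')"
```

```text
[ 0.4064 -0.2891  0.0505] open 0.14 f [ 0.5  0.2 -0.3] n 8337 smax 0.124 b -0.0194 slope deg -7.7
```

move_arm(
  increments=[
    {"offset": [0, 0.016, 0], "yaw": 0, "jaw": 220},
    {"offset": [0, 0.016, 0], "yaw": 0, "jaw": 220},
    {"offset": [0, 0.016, 0], "yaw": 0, "jaw": 255},
    {"offset": [0, 0.016, 0], "yaw": 0, "jaw": 255},
    {"offset": [0, -0.02, 0], "yaw": 0, "jaw": 255},
    {"offset": [0, -0.05, 0], "yaw": 0, "jaw": 255},
    {"offset": [0, -0.05, 0], "yaw": 0, "jaw": 255},
  ],
)

```text
clock: 18.67
position: [0.4079, -0.2909, 0.1061]
ee_rot: [0.329, -0.617, 0.625, -0.348]
ft_force: [1.2, -0.4, 0.5]
grip_width: 0.001
```

```bash
python3 -c "
from h import *
c=slope('white');save(c,'w8',c['pixels'][:320:,120:520])"
```

```text
[ 0.4079 -0.2909  0.1061] open 0.001 f [ 1.2 -0.4  0.5] n 5930 smax 0.144 b -0.0419 slope deg -23.6
```

View pics/w8.png

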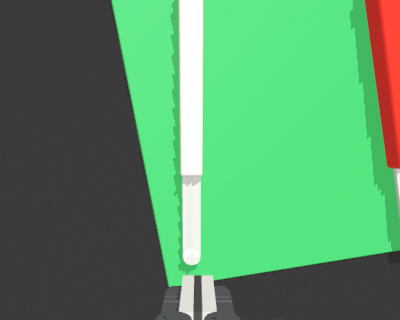

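The white spatula slipped off at count 219 and lies on the mat again, blade tip at about (310,262) in the full frame. Count 220 let it swing without slipping, so I grasp it again and swing it in free air.

```bash
python3 - <<'E'
from h import *
c=cam("wrist"); spat(c,"white",(.37,.53,-.32,-.1)); p,R,o=tool(); print(p,R)
# tip pixel
print(onz(c,(310,262),.0125), [ (onz(c,d["centre"],.011),round(d["confidence"],2)) for d in manip.spot_point(c,"spatula4")[:4]])
plan((.41,-.28,.0232),-32.8)
E
```

```text
white 5718 mean [ 0.4479 -0.2253  0.0175] ang 57.0 low end [ 0.399  -0.3007] high end [ 0.4851 -0.1679] z [0.0128 0.0189 0.0201]
[ 0.40587923 -0.29027991  0.10210476] [[-0.54235426  0.02575961  0.83975491]
 [-0.83992761  0.00636672 -0.5426611 ]
 [-0.01932522 -0.99964789  0.01818319]]
[ 0.3983762  -0.29773526  0.0125    ] [(array([ 0.62695989, -0.29105309,  0.011     ]), 0.96), (array([ 0.44953979, -0.22357674,  0.011     ]), 0.93), (array([ 0.55523711, -0.28827983,  0.011     ]), 0.65)]
off [-0.0094, 0.0779, -0.0025] yaw -0.1
```

move_arm(
  increments=[
    {"offset": [0, 0, -0.0025], "yaw": 0, "jaw": 150},
    {"offset": [0, 0.03, -0.0025], "yaw": 0, "jaw": 150},
    {"offset": [0, 0.065, -0.0025], "yaw": 0, "jaw": 150},
    {"offset": [0, 0.079, -0.0025], "yaw": 0, "jaw": 150},
    {"offset": [0, 0.079, -0.0025], "yaw": 0, "jaw": 150},
    {"offset": [0, 0.079, -0.0025], "yaw": 0, "jaw": 255},
    {"offset": [0, 0.079, -0.0025], "yaw": 0, "jaw": 255},
    {"offset": [0, 0.079, -0.0025], "yaw": 0, "jaw": 255},
    {"offset": [0, 0.079, -0.0025], "yaw": 0, "jaw": 255},
  ],
  squeeze=20,
)

```text
clock: 19.57
position: [0.4049, -0.2878, 0.022]
ee_rot: [0.329, -0.619, 0.623, -0.347]
ft_force: [-0.0, 0.7, 0.1]
grip_width: 0.127
```

move_arm(
  increments=[
    {"offset": [0, -0.03, 0], "yaw": 0, "jaw": 255},
    {"offset": [0, -0.06, 0], "yaw": 0, "jaw": 255},
    {"offset": [0, -0.1, 0], "yaw": 0, "jaw": 255},
    {"offset": [0, -0.14, 0], "yaw": 0, "jaw": 255},
    {"offset": [0, -0.17, 0], "yaw": 0, "jaw": 255},
    {"offset": [0, -0.17, 0], "yaw": 0, "jaw": 255},
    {"offset": [0, -0.17, 0], "yaw": 0, "jaw": 222},
    {"offset": [0, -0.17, 0], "yaw": 0, "jaw": 222},
  ],
)

```text
clock: 20.23
position: [0.4002, -0.2891, 0.1914]
ee_rot: [0.329, -0.62, 0.622, -0.347]
ft_force: [0.6, 0.8, -1.2]
grip_width: 0.127
```

```bash
python3 -c "
from h import *
slope('white')"
```

```text
[ 0.4002 -0.2891  0.1914] open 0.127 f [ 0.6  0.8 -1.2] n 10627 smax 0.115 b -0.0039 slope deg -0.2
```

move_arm(
  increments=[
    {"offset": [0, 0, 0], "yaw": 0, "jaw": 220},
    {"offset": [0, 0, 0], "yaw": 0, "jaw": 220},
    {"offset": [0, 0, 0], "yaw": 0, "jaw": 220},
    {"offset": [0, 0, 0], "yaw": 0, "jaw": 224},
  ],
)

```text
clock: 20.62
position: [0.3999, -0.2886, 0.1903]
ee_rot: [0.33, -0.62, 0.622, -0.347]
ft_force: [0.8, -0.0, 0.2]
grip_width: 0.127
```

```bash
python3 -c "
from h import *
slope('white')"
```

```text
[ 0.3999 -0.2886  0.1903] open 0.127 f [ 0.8 -0.   0.2] n 10022 smax 0.119 b -0.0035 slope deg -6.2
```

move_arm(
  increments=[
    {"offset": [0, 0, 0], "yaw": 0, "jaw": 220},
    {"offset": [0, 0, 0], "yaw": 0, "jaw": 220},
    {"offset": [0, 0, 0], "yaw": 0, "jaw": 220},
    {"offset": [0, 0, 0], "yaw": 0, "jaw": 220},
    {"offset": [0, 0, 0], "yaw": 0, "jaw": 226},
  ],
)

```text
clock: 21.08
position: [0.4, -0.2887, 0.1905]
ee_rot: [0.33, -0.62, 0.622, -0.347]
ft_force: [-0.6, 0.1, -0.9]
grip_width: 0.131
```

```bash
python3 -c "
from h import *
slope('white')"
```

```text
[ 0.4    -0.2887  0.1905] open 0.131 f [-0.6  0.1 -0.9] n 10032 smax 0.119 b -0.0034 slope deg -6.2
```

move_arm(
  increments=[
    {"offset": [0, 0, 0], "yaw": 0, "jaw": 220},
    {"offset": [0, 0, 0], "yaw": 0, "jaw": 220},
    {"offset": [0, 0, 0], "yaw": 0, "jaw": 220},
    {"offset": [0, 0, 0], "yaw": 0, "jaw": 220},
    {"offset": [0, 0, 0], "yaw": 0, "jaw": 226},
  ],
)

```text
clock: 21.55
position: [0.4, -0.2887, 0.1905]
ee_rot: [0.33, -0.62, 0.622, -0.347]
ft_force: [-0.5, -0.5, -1.2]
grip_width: 0.13
```

```bash
python3 -c "
from h import *
slope('white')"
```

```text
[ 0.4    -0.2887  0.1905] open 0.13 f [-0.5 -0.5 -1.2] n 10026 smax 0.119 b -0.0034 slope deg -6.2
```

move_arm(
  increments=[
    {"offset": [0, 0, 0], "yaw": 0, "jaw": 219},
    {"offset": [0, 0, 0], "yaw": 0, "jaw": 219},
    {"offset": [0, 0, 0], "yaw": 0, "jaw": 230},
    {"offset": [0, 0, 0], "yaw": 0, "jaw": 230},
  ],
)

```text
clock: 21.93
position: [0.4, -0.2887, 0.1905]
ee_rot: [0.33, -0.62, 0.622, -0.347]
ft_force: [0.4, 0.3, 0.7]
grip_width: 0.095
```

```bash
python3 -c "
from h import *
slope('white')"
```

```text
[ 0.4    -0.2887  0.1905] open 0.095 f [0.4 0.3 0.7] n 4216 smax 0.148 b -0.0606 slope deg -46.4
```

move_arm(
  increments=[
    {"offset": [0, 0, 0], "yaw": 0, "jaw": 219},
    {"offset": [0, 0, 0], "yaw": 0, "jaw": 219},
    {"offset": [0, 0, 0], "yaw": 0, "jaw": 219},
    {"offset": [0, 0, 0], "yaw": 0, "jaw": 230},
    {"offset": [0, 0, 0], "yaw": 0, "jaw": 230},
  ],
)

```text
clock: 22.4
position: [0.4, -0.2887, 0.1905]
ee_rot: [0.33, -0.62, 0.622, -0.347]
ft_force: [-1.3, 0.2, -1.0]
grip_width: 0.099
```

```bash
python3 -c "
from h import *
slope('white')"
```

```text
[ 0.4    -0.2887  0.1905] open 0.099 f [-1.3  0.2 -1. ] n 3527 smax 0.148 b -0.0543 slope deg -48.2
```

The grip threshold is too sharp for a passive swing, and the spatula fell again. The clamp arm now stands against its stop with its red bar high up. So I will hold the handle firmly and lever the blade up over that bar. First I re-measure.

```bash
python3 - <<'E'
from h import *
np.set_printoptions(precision=4,suppress=True)
c=cam("wrist"); spat(c,"white",(.36,.56,-.34,-.1)); p,R,o=tool(); print(p,o["clock"])
for q in["spatula4","spatula4_foot"]: print(q,[ (onz(c,d["centre"],.011),round(d["confidence"],2)) for d in manip.spot_point(c,q)[:4]])
for n in["top","scene"]:
    c=cam(n);C=cloud(c);X,Y,Z=C[...,0],C[...,1],C[...,2]
    spat(c,"white",(.36,.56,-.34,-.1))
    P=C[mask(c,"red")&(X>.6)&(X<.78)&(Y>.15)&(Y<.37)&(Z>.25)]; print(n,"bar",len(P),P.mean(0),P.min(0),P.max(0))
    P=C[mask(c,"yellow")&(X>.4)&(X<.6)&(Y<.1)&(Y>-.1)&(Z>.08)]; print("cup",P.mean(0),P.max(0))
E
```

```text
white 3506 mean [ 0.4479 -0.2353  0.0172] ang 88.3 low end [ 0.4449 -0.3369] high end [ 0.4502 -0.1579] z [0.0126 0.0188 0.0202]
[ 0.4    -0.2887  0.1905] 22.5
spatula4 [(array([ 0.5573, -0.2919,  0.011 ]), 0.96), (array([ 0.6279, -0.2892,  0.011 ]), 0.91), (array([ 0.4342, -0.2296,  0.011 ]), 0.69)]
spatula4_foot [(array([ 0.4838, -0.1603,  0.011 ]), 0.57)]
white 290 mean [ 0.4551 -0.23    0.0167] ang 118.6 low end [ 0.5242 -0.3565] high end [ 0.4307 -0.1853] z [0.0101 0.017  0.0229]
top bar 223 [0.6772 0.2624 0.3168] [0.6666 0.2084 0.2582] [0.6871 0.3112 0.324 ]
cup [ 0.5003 -0.012   0.0905] [0.5528 0.0253 0.106 ]
white 448 mean [ 0.4524 -0.2368  0.0147] ang 99.2 low end [ 0.4713 -0.3535] high end [ 0.4396 -0.1575] z [0.0089 0.0146 0.0201]
scene bar 163 [0.6814 0.255  0.3169] [0.6697 0.2084 0.3094] [0.6904 0.3111 0.3225]
cup [ 0.5136 -0.0094  0.0886] [0.5568 0.03   0.0979]
```

```bash
python3 - <<'E'
from h import *
np.set_printoptions(precision=4,suppress=True)
c=cam("wrist"); save(c,"w9",c["pixels"][:320])
C=cloud(c);X,Y,Z=C[...,0],C[...,1],C[...,2]
n,lab=cv2.connectedComponents((mask(c,"white")&(Z>.006)&(Z<.05)).astype(np.uint8))
for i in range(1,n):
    k=lab==i
    if k.sum()>200:
        v,u=np.nonzero(k); P=C[k]; r=cv2.minAreaRect((P[:,:2]*1000).astype(np.float32)); print(k.sum(),(u.min(),v.min(),u.max(),v.max()),P.mean(0),r)
E
```

```text
3167 (np.int64(302), np.int64(38), np.int64(322), np.int64(246)) [ 0.4373 -0.2255  0.0177] ((431.6357727050781, -233.44549560546875), (175.50364685058594, 13.87214469909668), 54.92221450805664)
1064 (np.int64(531), np.int64(115), np.int64(552), np.int64(185)) [ 0.6043 -0.3442  0.0127] ((604.0492553710938, -345.4718933105469), (60.52347946166992, 13.984790802001953), 60.338016510009766)
935 (np.int64(470), np.int64(158), np.int64(493), np.int64(223)) [ 0.5433 -0.3482  0.0128] ((543.4346313476562, -349.13238525390625), (61.072731018066406, 13.385064125061035), 73.00743103027344)
227 (np.int64(249), np.int64(303), np.int64(271), np.int64(328)) [ 0.3028 -0.3394  0.0129] ((300.4854736328125, -341.1317138671875), (34.99197006225586, 9.319239616394043), 22.897174835205078)
```

View pics/w9.png

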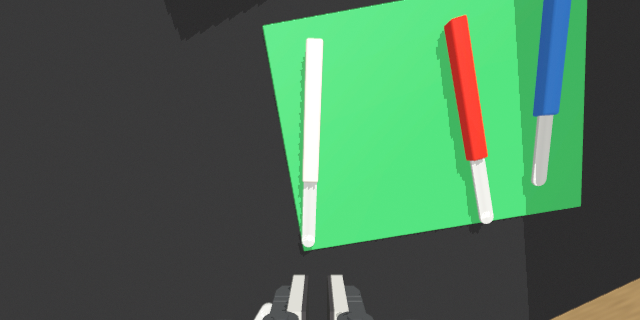

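The white spatula lies flat on the mat again, from (314,40) to its tip at (308,245); the others have not moved. Grasping its handle just behind the blade.

move_arm(
  increments=[
    {"offset": [-0.02, 0.04, -0.006], "yaw": 2.3, "jaw": 130},
    {"offset": [-0.0405, 0.08, -0.006], "yaw": 2.3, "jaw": 130},
    {"offset": [-0.0405, 0.12, -0.006], "yaw": 2.3, "jaw": 130},
    {"offset": [-0.0405, 0.15, -0.006], "yaw": 2.3, "jaw": 130},
    {"offset": [-0.0405, 0.168, -0.006], "yaw": 2.3, "jaw": 130},
    {"offset": [-0.0405, 0.168, -0.006], "yaw": 2.3, "jaw": 130},
    {"offset": [-0.0405, 0.168, -0.006], "yaw": 2.3, "jaw": 255},
    {"offset": [-0.0405, 0.168, -0.006], "yaw": 2.3, "jaw": 255},
    {"offset": [-0.0405, 0.168, -0.006], "yaw": 2.3, "jaw": 255},
    {"offset": [-0.0405, 0.168, -0.006], "yaw": 2.3, "jaw": 255},
  ],
  squeeze=20,
)

```text
clock: 23.58
position: [0.4211, -0.2504, 0.0243]
ee_rot: [0.317, -0.626, 0.629, -0.334]
ft_force: [-0.6, 0.4, 3.2]
grip_width: 0.153
```

move_arm(
  increments=[
    {"offset": [0, -0.04, 0], "yaw": 0, "jaw": 255},
    {"offset": [0, -0.08, 0], "yaw": 0, "jaw": 255},
    {"offset": [0, -0.12, 0], "yaw": 0, "jaw": 255},
    {"offset": [0, -0.16, 0], "yaw": 0, "jaw": 255},
    {"offset": [0, -0.2, 0], "yaw": 0, "jaw": 255},
    {"offset": [0, -0.24, 0], "yaw": 0, "jaw": 255},
    {"offset": [0, -0.28, 0], "yaw": 0, "jaw": 255},
    {"offset": [0, -0.32, 0], "yaw": 0, "jaw": 255},
    {"offset": [0, -0.34, 0], "yaw": 0, "jaw": 255},
    {"offset": [0, -0.34, 0], "yaw": 0, "jaw": 255},
  ],
)

```text
clock: 24.42
position: [0.4144, -0.2536, 0.3693]
ee_rot: [0.316, -0.624, 0.632, -0.335]
ft_force: [0.7, 0.2, -1.0]
grip_width: 0.157
```

```bash
python3 - <<'E'
from h import *
np.set_printoptions(precision=4,suppress=True)
slope("white"); p,R,o=tool(); print(R,o["joint_pos"])
c7=np.array([np.cos(np.radians(7)),np.sin(np.radians(7))])
P=np.array([.679,.26])-.16*c7; print(P); plan([*P,.355],97)
E
```

```text
[ 0.4144 -0.2536  0.3693] open 0.157 f [ 0.7  0.2 -1. ] n 9994 smax 0.107 b -0.0011 slope deg -3.1
[[-0.5762  0.0263  0.8169]
 [-0.8171  0.0047 -0.5764]
 [-0.019  -0.9996  0.0188]] [ 1.4016  0.0166 -0.9293  1.5893 -0.0029  1.5211 -0.1417]
[0.5202 0.2405]
off [-0.4647, 0.0166, -0.198] yaw 47.8
```

move_arm(
  increments=[
    {"offset": [-0.46, 0.014, -0.198], "yaw": -70, "jaw": 255},
    {"offset": [-0.46, 0.014, -0.198], "yaw": -70, "jaw": 255},
    {"offset": [-0.46, 0.014, -0.198], "yaw": -70, "jaw": 255},
    {"offset": [-0.46, 0.014, -0.198], "yaw": -70, "jaw": 255},
    {"offset": [-0.46, 0.014, -0.198], "yaw": -70, "jaw": 255},
    {"offset": [-0.46, 0.014, -0.198], "yaw": -70, "jaw": 255},
    {"offset": [-0.46, 0.014, -0.198], "yaw": -70, "jaw": 255},
    {"offset": [-0.46, 0.014, -0.198], "yaw": -70, "jaw": 255},
    {"offset": [-0.46, 0.014, -0.198], "yaw": -70, "jaw": 255},
    {"offset": [-0.46, 0.014, -0.198], "yaw": -70, "jaw": 255},
  ],
)

```text
clock: 25.3
position: [0.4982, 0.1498, 0.358]
ee_rot: [-0.62, 0.323, -0.338, 0.631]
ft_force: [0.6, -0.8, 0.0]
grip_width: 0.154
```

move_arm(
  increments=[
    {"offset": [0, 0, 0], "yaw": -62, "jaw": 255},
    {"offset": [0, 0, 0], "yaw": -62, "jaw": 255},
    {"offset": [0, 0, 0], "yaw": -62, "jaw": 255},
    {"offset": [0, 0, 0], "yaw": -62, "jaw": 255},
    {"offset": [0, 0, 0], "yaw": -62, "jaw": 255},
    {"offset": [0, 0, 0], "yaw": -62, "jaw": 255},
    {"offset": [0, 0, 0], "yaw": -62, "jaw": 255},
    {"offset": [0, 0, 0], "yaw": -62, "jaw": 255},
    {"offset": [0, 0, 0], "yaw": -62, "jaw": 255},
    {"offset": [0, 0, 0], "yaw": -62, "jaw": 255},
  ],
)

```text
clock: 26.13
position: [0.4977, 0.1497, 0.3569]
ee_rot: [-0.705, -0.049, 0.032, 0.707]
ft_force: [-0.1, -0.7, -0.6]
grip_width: 0.151
```

```bash
python3 - <<'E'
from h import *
np.set_printoptions(precision=4,suppress=True)
slope("white"); p,R,o=tool(); print(R,o["joint_pos"])
c=cam("top");C=cloud(c);X,Y,Z=C[...,0],C[...,1],C[...,2]
P=C[mask(c,"red")&(X>.6)&(X<.78)&(Y>.15)&(Y<.37)&(Z>.25)]; print("bar",len(P),np.median(P,0),P.min(0),P.max(0))
c7=np.array([np.cos(np.radians(7)),np.sin(np.radians(7))])
for dx in(.13,.055):
  P=np.array([.679,.26])-dx*c7; plan([*P,.312+.0085+.0115+.008],97)
E
```

```text
[0.4977 0.1497 0.3569] open 0.151 f [-0.1 -0.7 -0.6] n 10107 smax 0.109 b -0.0008 slope deg -5.7
[[ 0.9937  0.0251 -0.1089]
 [ 0.1089  0.0038  0.994 ]
 [ 0.0254 -0.9997  0.001 ]] [ 0.8239  0.2984 -1.4373  1.5236  0.3068  1.5541  1.0744]
bar 143 [0.6753 0.2799 0.3176] [0.6672 0.2445 0.2717] [0.6846 0.313  0.3255]
off [0.0615, 0.019, 0.0882] yaw -0.8
off [0.1365, 0.0209, 0.0893] yaw -0.8
```

move_arm(
  increments=[
    {"offset": [0.02, 0.008, 0.04], "yaw": -0.8, "jaw": 255},
    {"offset": [0.04, 0.015, 0.08], "yaw": -0.8, "jaw": 255},
    {"offset": [0.0615, 0.018, 0.089], "yaw": -0.8, "jaw": 255},
    {"offset": [0.09, 0.018, 0.089], "yaw": -0.8, "jaw": 255},
    {"offset": [0.12, 0.02, 0.089], "yaw": -0.8, "jaw": 255},
    {"offset": [0.1365, 0.02, 0.089], "yaw": -0.8, "jaw": 255},
    {"offset": [0.1365, 0.02, 0.089], "yaw": -0.8, "jaw": 255},
    {"offset": [0.1365, 0.02, 0.089], "yaw": -0.8, "jaw": 255},
  ],
  squeeze=25,
)

```text
clock: 26.9
position: [0.6244, 0.2535, 0.3397]
ee_rot: [-0.705, -0.05, 0.034, 0.707]
ft_force: [0.0, 0.3, -0.7]
grip_width: 0.158
```

```bash
python3 - <<'E'
from h import *
np.set_printoptions(precision=4,suppress=True)
slope("white"); p,R,o=tool(); print(R,o["joint_pos"])
c7=np.array([np.cos(np.radians(7)),np.sin(np.radians(7))])
b=np.array([.679,.26,.312]); L=.048
for f in(5,20,35,50,62,70,76):
  a=np.radians(f); r=-L*np.cos(a)-.0085*np.sin(a); z=-L*np.sin(a)+.0085*np.cos(a)
  print(f,end=" ");plan([*(b[:2]+r*c7),b[2]+z+.0115])
c=cam("scene");save(c,"s4",cv2.resize(c["pixels"][80:280,340:540],None,fx=3,fy=3))
E
```

```text
[0.6244 0.2535 0.3397] open 0.158 f [ 0.   0.3 -0.7] n 10107 smax 0.109 b -0.0008 slope deg -5.7
[[ 0.9925  0.0243 -0.12  ]
 [ 0.12    0.0043  0.9928]
 [ 0.0246 -0.9997  0.0013]] [ 0.2142  0.6373 -1.1643  1.1379  0.5975  1.6745  0.9092]
5 off [0.0067, 0.0128, -0.0003] yaw 0
20 off [0.0069, 0.0256, -0.0003] yaw 0
35 off [0.0104, 0.0378, -0.0003] yaw 0
50 off [0.017, 0.0487, -0.0003] yaw 0
62 off [0.0241, 0.056, -0.0003] yaw 0
70 off [0.0297, 0.0599, -0.0003] yaw 0
76 off [0.0342, 0.0623, -0.0003] yaw 0
```

View pics/s4.png

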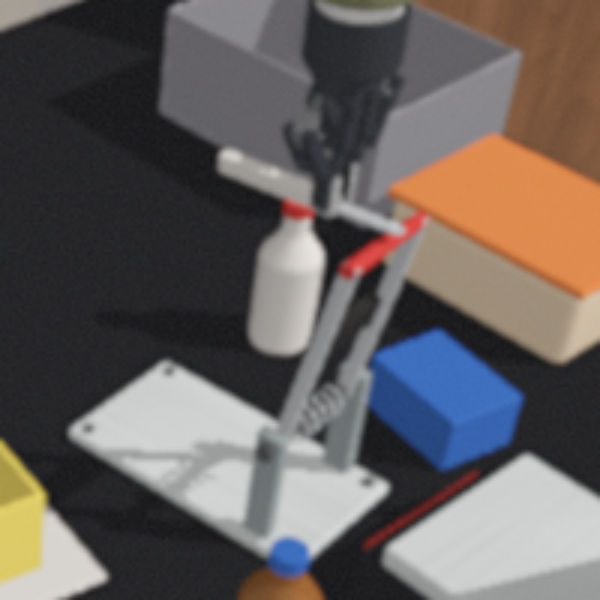

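The blade (about (370,215)) lies over the red bar (380,245) between the rails, handle towards the robot. Levering down around the bar.

move_arm(
  increments=[
    {"offset": [0.007, 0.013, 0], "yaw": 0, "jaw": 255},
    {"offset": [0.007, 0.019, 0], "yaw": 0, "jaw": 255},
    {"offset": [0.007, 0.026, 0], "yaw": 0, "jaw": 255},
    {"offset": [0.008, 0.032, 0], "yaw": 0, "jaw": 255},
    {"offset": [0.0105, 0.038, 0], "yaw": 0, "jaw": 255},
    {"offset": [0.0135, 0.0435, 0], "yaw": 0, "jaw": 255},
    {"offset": [0.017, 0.049, 0], "yaw": 0, "jaw": 255},
    {"offset": [0.0205, 0.0525, 0], "yaw": 0, "jaw": 255},
    {"offset": [0.024, 0.056, 0], "yaw": 0, "jaw": 255},
    {"offset": [0.027, 0.058, 0], "yaw": 0, "jaw": 255},
  ],
)

```text
clock: 27.83
position: [0.6512, 0.2567, 0.2833]
ee_rot: [-0.705, -0.051, 0.034, 0.706]
ft_force: [-4.5, -0.4, 5.1]
grip_width: 0.156
```

```bash
python3 - <<'E'
from h import *
np.set_printoptions(precision=4,suppress=True)
slope("white"); p,R,o=tool()
c7=np.array([np.cos(np.radians(7)),np.sin(np.radians(7))])
b=np.array([.679,.26,.312]); L=.048
for f in(66,72,76,80):
  a=np.radians(f); r=-L*np.cos(a)-.0085*np.sin(a); z=-L*np.sin(a)+.0085*np.cos(a)
  print(f,end=" ");plan([*(b[:2]+r*c7),b[2]+z+.0115])
E
```

```text
[0.6512 0.2567 0.2833] open 0.156 f [-4.5 -0.4  5.1] n 3558 smax 0.046 b 0.0121 slope deg -69.7
66 off [0.0004, -0.0003, 0.0] yaw 0
72 off [0.0048, 0.0024, 0.0] yaw 0
76 off [0.0078, 0.004, 0.0] yaw 0
80 off [0.0109, 0.0054, 0.0] yaw 0
```

The spatula is levered to about 70°. A little more, then retreat clear of the bar.

move_arm(
  increments=[
    {"offset": [0.004, 0.002, 0], "yaw": 0, "jaw": 255},
    {"offset": [0.009, 0.004, 0], "yaw": 0, "jaw": 255},
    {"offset": [0.009, 0.004, 0], "yaw": 0, "jaw": 255},
    {"offset": [-0.01, 0.0, 0], "yaw": 0, "jaw": 255},
    {"offset": [-0.04, -0.005, 0], "yaw": 0, "jaw": 255},
    {"offset": [-0.08, -0.01, 0], "yaw": 0, "jaw": 255},
    {"offset": [-0.12, -0.01, 0], "yaw": 0, "jaw": 255},
    {"offset": [-0.12, -0.01, 0], "yaw": 0, "jaw": 255},
  ],
)

```text
clock: 28.55
position: [0.5246, 0.242, 0.2877]
ee_rot: [0.707, 0.051, -0.038, -0.704]
ft_force: [0.2, 1.4, -0.6]
grip_width: 0.152
```

```bash
cat >> h.py <<'E'
CUP=np.array([.510,-.0087]); CX=np.array([np.cos(np.radians(-10)),np.sin(np.radians(-10))]); CY=np.array([-CX[1],CX[0]])
def cupplan(x,y,z): plan([*(CUP+x*CX+y*CY),z],80)
E
python3 - <<'E'
from h import *
np.set_printoptions(precision=4,suppress=True)
slope("white"); p,R,o=tool(); print(R,o["joint_pos"])
cupplan(.003,-.019,.26)
E
```

```text
[0.5246 0.242  0.2877] open 0.152 f [ 0.2  1.4 -0.6] n 3501 smax 0.043 b 0.0329 slope deg -72.8
[[ 0.9922  0.0228 -0.1226]
 [ 0.1227 -0.0017  0.9924]
 [ 0.0224 -0.9997 -0.0044]] [ 0.4379  0.4836 -1.2834  1.4915  0.4813  1.4955  0.8512]
off [-0.0524, 0.0288, -0.2646] yaw 17.0
```

move_arm(
  increments=[
    {"offset": [-0.05, 0.029, -0.265], "yaw": 17, "jaw": 255},
    {"offset": [-0.05, 0.029, -0.265], "yaw": 17, "jaw": 255},
    {"offset": [-0.05, 0.029, -0.265], "yaw": 17, "jaw": 255},
    {"offset": [-0.05, 0.029, -0.265], "yaw": 17, "jaw": 255},
    {"offset": [-0.05, 0.029, -0.265], "yaw": 17, "jaw": 255},
    {"offset": [-0.05, 0.029, -0.265], "yaw": 17, "jaw": 255},
    {"offset": [-0.05, 0.029, -0.265], "yaw": 17, "jaw": 255},
    {"offset": [-0.05, 0.029, -0.265], "yaw": 17, "jaw": 255},
    {"offset": [-0.05, 0.029, -0.265], "yaw": 17, "jaw": 255},
    {"offset": [-0.05, 0.029, -0.265], "yaw": 17, "jaw": 255},
  ],
)

```text
clock: 29.43
position: [0.5123, -0.0277, 0.2599]
ee_rot: [-0.704, 0.053, -0.07, 0.705]
ft_force: [0.0, 0.8, -0.7]
grip_width: 0.156
```

```bash
python3 - <<'E'
from h import *
np.set_printoptions(precision=4,suppress=True)
p,R,o=tool(); print(p,R,o["joint_pos"],o["grip_width"])
cupplan(.006,-.019,.125)
c=cam("scene");save(c,"s5",cv2.resize(c["pixels"][150:350,230:430],None,fx=3,fy=3))
C=cloud(c); d=C-p; k=mask(c,"white")&(abs(d@R[:,2])<.03)&(abs(d@R[:,0])<.09)&(abs(C[...,2]-p[2]+.05)<.14)&(C[...,2]>.1)
P=C[k]; print(k.sum()); s=(P-p)@R[:,0]; h=(P-p)@R[:,2]
for a in np.arange(-.12,.08,.02):
    m=(P[:,2]-p[2]>a)&(P[:,2]-p[2]<a+.02)
    if m.sum()>3: print(round(a,2),m.sum(),"x",np.median(s[m]).round(4),"z",np.median(h[m]).round(4))
E
```

```text
[ 0.5123 -0.0277  0.2599] [[ 0.9847  0.023   0.1729]
 [-0.1729 -0.0011  0.9849]
 [ 0.0229 -0.9997  0.0029]] [ 1.1348  0.2956 -1.3444  1.7057  0.3006  1.3542  1.1374] 0.1564888628115252
off [-0.0027, 0.1348, -0.0011] yaw 0.0
323
-0.12 6 x -0.0264 z -0.003
-0.1 33 x -0.0241 z -0.0045
-0.08 32 x -0.0162 z -0.0058
-0.06 39 x -0.0103 z -0.0048
-0.04 31 x -0.0023 z -0.0026
-0.02 48 x 0.0093 z -0.0002
0.0 71 x 0.01 z 0.0011
0.02 29 x 0.0142 z 0.0004
0.04 33 x 0.0212 z 0.0007
```

View pics/s5.png

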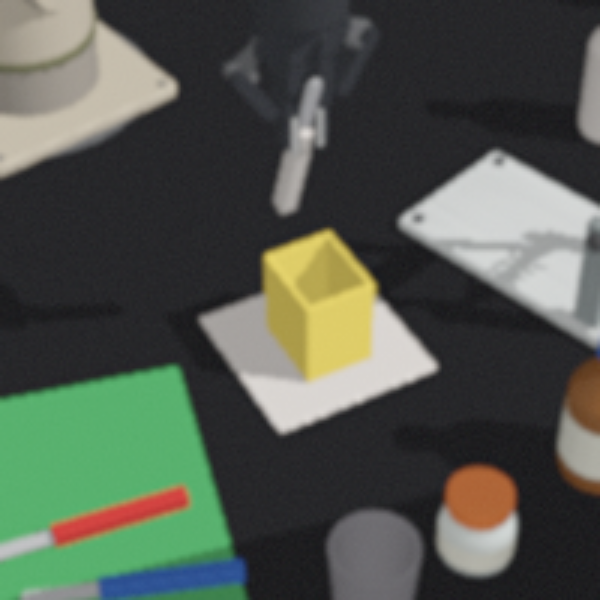

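The picture shows the white spatula held blade up, with its foot at (287,205) above the cup (320,265). Insert and release.

move_arm(
  increments=[
    {"offset": [0, 0.03, -0.001], "yaw": 0, "jaw": 255},
    {"offset": [0, 0.06, -0.001], "yaw": 0, "jaw": 255},
    {"offset": [0, 0.09, -0.001], "yaw": 0, "jaw": 255},
    {"offset": [0, 0.115, -0.001], "yaw": 0, "jaw": 255},
    {"offset": [0, 0.132, -0.001], "yaw": 0, "jaw": 255},
    {"offset": [0, 0.132, -0.001], "yaw": 0, "jaw": 255},
    {"offset": [0, 0.132, -0.001], "yaw": 0, "jaw": 180},
    {"offset": [0, 0.132, -0.001], "yaw": 0, "jaw": 180},
    {"offset": [0, 0.132, -0.001], "yaw": 0, "jaw": 180},
    {"offset": [0, 0.132, -0.001], "yaw": 0, "jaw": 180},
  ],
)

```text
clock: 30.32
position: [0.516, -0.028, 0.1292]
ee_rot: [-0.704, 0.052, -0.07, 0.705]
ft_force: [0.4, -0.6, -0.2]
grip_width: 0.295
```

move_arm(
  increments=[
    {"offset": [0, -0.03, 0], "yaw": 0, "jaw": 180},
    {"offset": [0, -0.07, 0], "yaw": 0, "jaw": 180},
    {"offset": [0, -0.11, 0], "yaw": 0, "jaw": 180},
    {"offset": [0, -0.15, 0], "yaw": 0, "jaw": 180},
    {"offset": [0, -0.19, 0], "yaw": 0, "jaw": 180},
    {"offset": [0, -0.21, 0], "yaw": 0, "jaw": 130},
    {"offset": [0, -0.21, -0.04], "yaw": 0, "jaw": 130},
    {"offset": [0, -0.21, -0.08], "yaw": 0, "jaw": 130},
    {"offset": [0, -0.21, -0.12], "yaw": 0, "jaw": 130},
    {"offset": [0, -0.21, -0.12], "yaw": 0, "jaw": 130},
  ],
)

```text
clock: 31.15
position: [0.4884, -0.155, 0.339]
ee_rot: [0.705, -0.056, 0.074, -0.703]
ft_force: [-0.1, -1.7, -1.2]
grip_width: 0.491
```

```bash
cat >> h.py <<'E'
def cupstate(c,cols=("white","red","blue")):
    C=cloud(c); d=C[...,:2]-CUP; x,y=d@CX,d@CY
    near=(abs(x)<.14)&(abs(y)<.1)
    P=C[near&mask(c,"yellow")&(abs(C[...,2]-.093)<.006)]
    if len(P)>20: print("rim",np.round(cv2.minAreaRect((P[:,:2]*1000).astype(np.float32))[0],1),"n",len(P))
    for k in cols:
        m=near&mask(c,k)&(C[...,2]>.1)&(C[...,2]<.2)
        if m.sum()>10:
            q=C[m]; 
            for a in(.1,.125,.15,.175):
                w=(q[:,2]>a)&(q[:,2]<a+.025)
                if w.sum()>3: print(k,a,w.sum(),"x",np.median(x[m][w]).round(3),"y",np.median(y[m][w]).round(3))
def comps(c,col,amin=300):
    C=cloud(c);X,Y,Z=C[...,0],C[...,1],C[...,2]
    n,lab=cv2.connectedComponents((mask(c,col)&(Z>.006)&(Z<.05)&(X>.38)&(X<.75)&(Y<-.08)&(Y>-.43)).astype(np.uint8))
    for i in range(1,n):
        k=lab==i
        if k.sum()>amin:
            P=C[k]; print(col,k.sum(),[np.round(v,1) for v in cv2.minAreaRect((P[:,:2]*1000).astype(np.float32))],"z",np.percentile(P[:,2],[50,90]).round(4))
E
python3 - <<'E'
from h import *
np.set_printoptions(precision=4,suppress=True)
p,R,o=tool(); print(p,R,o["joint_pos"],o["clock"])
c=cam("wrist");save(c,"w10"); cupstate(c)
for k in("red","blue","white"): comps(c,k)
c=cam("scene"); cupstate(c,("white",))
E
```

```text
[ 0.4884 -0.155   0.339 ] [[ 0.9828  0.0246  0.1828]
 [-0.1828 -0.004   0.9831]
 [ 0.025  -0.9997  0.0006]] [ 1.4192  0.2241 -1.3544  1.5752  0.2216  1.4939  1.4454] 31.15
rim [510.2  -9. ] n 1206
white 0.1 364 x 0.034 y -0.024
white 0.125 280 x 0.054 y -0.024
white 0.15 137 x 0.065 y -0.025
red 903 [array([ 568.5, -264.6]), array([113.6,  13.5]), np.float64(72.4)] z [0.019  0.0203]
blue 327 [array([ 664.2, -237.3]), array([43.4, 14.5]), np.float64(62.1)] z [0.0187 0.0203]
white 351 [array([ 543.6, -349. ]), array([60. , 12.8]), np.float64(73.6)] z [0.0128 0.0139]
white 340 [array([ 604. , -345.4]), array([60.7, 13.1]), np.float64(60.1)] z [0.0128 0.0139]
rim [511.8  -9.3] n 212
white 0.1 33 x 0.038 y -0.023
white 0.125 13 x 0.057 y -0.025
white 0.15 8 x 0.069 y -0.024
```

View pics/w10.png

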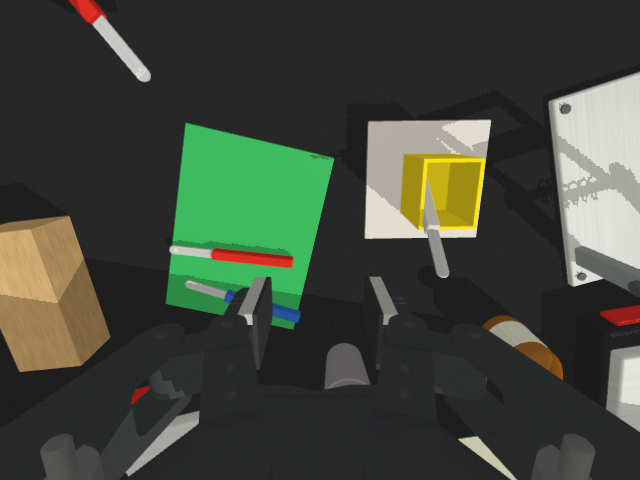

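The white spatula stands in the cup with its blade up, leaning on the far wall (tip at (443,272)). The cup has not moved. Next is red.

move_arm(
  increments=[
    {"offset": [0.03, 0.02, -0.05], "yaw": 70, "jaw": 150},
    {"offset": [0.06, 0.05, -0.1], "yaw": 70, "jaw": 150},
    {"offset": [0.089, 0.1, -0.14], "yaw": 70, "jaw": 150},
    {"offset": [0.089, 0.14, -0.14], "yaw": 70, "jaw": 150},
    {"offset": [0.089, 0.17, -0.14], "yaw": 70, "jaw": 150},
    {"offset": [0.089, 0.17, -0.14], "yaw": 70, "jaw": 150},
    {"offset": [0.089, 0.17, -0.14], "yaw": 70, "jaw": 150},
    {"offset": [0.089, 0.17, -0.14], "yaw": 70, "jaw": 150},
    {"offset": [0.089, 0.17, -0.14], "yaw": 70, "jaw": 150},
    {"offset": [0.089, 0.17, -0.14], "yaw": 70, "jaw": 150},
  ],
)

```text
clock: 32.08
position: [0.5582, -0.2995, 0.1717]
ee_rot: [-0.534, 0.449, -0.464, 0.546]
ft_force: [-0.1, 0.4, -0.6]
grip_width: 0.412
```

move_arm(
  increments=[
    {"offset": [0, 0, 0], "yaw": 27, "jaw": 150},
    {"offset": [0, 0, 0], "yaw": 27, "jaw": 150},
    {"offset": [0, 0, 0], "yaw": 27, "jaw": 150},
    {"offset": [0, 0, 0], "yaw": 27, "jaw": 150},
    {"offset": [0, 0, 0], "yaw": 27, "jaw": 150},
    {"offset": [0, 0, 0], "yaw": 27, "jaw": 150},
  ],
)

```text
clock: 32.58
position: [0.559, -0.2981, 0.1724]
ee_rot: [0.413, -0.563, 0.575, -0.428]
ft_force: [0.2, -0.2, -0.0]
grip_width: 0.414
```

```bash
python3 - <<'E'
from h import *
np.set_printoptions(precision=4,suppress=True)
p,R,o=tool(); print(p,R,o["joint_pos"],o["grip_width"])
c=cam("wrist")
for k in("red","blue","white"): comps(c,k)
plan((.5541,-.3099,.0225),-17.6)
E
```

```text
[ 0.559  -0.2981  0.1724] [[-0.2934  0.0274  0.9556]
 [-0.956  -0.0011 -0.2934]
 [-0.007  -0.9996  0.0265]] [ 1.0129  0.5013 -0.7898  1.5232  0.3615  1.2429 -0.1209] 0.41363304444149923
red 2203 [array([ 569.4, -265. ]), array([113.2,  13.3]), np.float64(73.0)] z [0.0194 0.0203]
red 1847 [array([ 738.2, -393.7]), array([17.7, 73.6]), np.float64(5.6)] z [0.0425 0.0494]
blue 2790 [array([ 647.3, -268.5]), array([114.1,  14.3]), np.float64(60.4)] z [0.0191 0.0202]
white 454 [array([ 744., -182.]), array([ 4.8, 19.7]), np.float64(32.2)] z [0.0208 0.0369]
white 736 [array([ 605.7, -342.9]), array([54.6, 12.5]), np.float64(60.6)] z [0.0129 0.0138]
white 805 [array([ 543.4, -349.9]), array([60., 12.]), np.float64(72.9)] z [0.0129 0.0138]
off [0.0134, 0.1496, -0.0051] yaw 0.5
```

move_arm(
  increments=[
    {"offset": [0.0135, 0.03, -0.004], "yaw": 0, "jaw": 150},
    {"offset": [0.0135, 0.07, -0.004], "yaw": 0, "jaw": 150},
    {"offset": [0.0135, 0.11, -0.004], "yaw": 0, "jaw": 150},
    {"offset": [0.0135, 0.135, -0.004], "yaw": 0, "jaw": 150},
    {"offset": [0.0135, 0.149, -0.004], "yaw": 0, "jaw": 150},
    {"offset": [0.0135, 0.149, -0.004], "yaw": 0, "jaw": 150},
    {"offset": [0.0135, 0.149, -0.004], "yaw": 0, "jaw": 255},
    {"offset": [0.0135, 0.149, -0.004], "yaw": 0, "jaw": 255},
    {"offset": [0.0135, 0.149, -0.004], "yaw": 0, "jaw": 255},
    {"offset": [0.0135, 0.149, -0.004], "yaw": 0, "jaw": 255},
  ],
  squeeze=25,
)

```text
clock: 33.47
position: [0.5559, -0.3104, 0.0242]
ee_rot: [0.413, -0.562, 0.575, -0.428]
ft_force: [0.3, 0.9, 3.7]
grip_width: 0.158
```

move_arm(
  increments=[
    {"offset": [0, -0.04, 0], "yaw": 0, "jaw": 255},
    {"offset": [0, -0.08, 0], "yaw": 0, "jaw": 255},
    {"offset": [0, -0.12, 0], "yaw": 0, "jaw": 255},
    {"offset": [0, -0.16, 0], "yaw": 0, "jaw": 255},
    {"offset": [0, -0.2, 0], "yaw": 0, "jaw": 255},
    {"offset": [0, -0.24, 0], "yaw": 0, "jaw": 255},
    {"offset": [0, -0.28, 0], "yaw": 0, "jaw": 255},
    {"offset": [0, -0.32, 0], "yaw": 0, "jaw": 255},
    {"offset": [0, -0.34, 0], "yaw": 0, "jaw": 255},
    {"offset": [0, -0.34, 0], "yaw": 0, "jaw": 255},
  ],
)

```text
clock: 34.3
position: [0.5472, -0.3098, 0.37]
ee_rot: [0.411, -0.559, 0.578, -0.429]
ft_force: [0.5, 0.4, -1.0]
grip_width: 0.15
```

```bash
python3 - <<'E'
from h import *
np.set_printoptions(precision=4,suppress=True)
slope("red"); p,R,o=tool(); print(R,o["joint_pos"])
c7=np.array([np.cos(np.radians(7)),np.sin(np.radians(7))])
P=np.array([.679,.26])-.13*c7; print(P); plan([*P,.35],97)
E
```

```text
[ 0.5472 -0.3098  0.37  ] open 0.15 f [ 0.5  0.4 -1. ] n 8854 smax 0.104 b -0.0049 slope deg -0.2
[[-0.2923  0.0327  0.9558]
 [-0.9563 -0.004  -0.2923]
 [-0.0057 -0.9995  0.0325]] [ 1.0344  0.3938 -0.8275  1.2393  0.2823  1.5932 -0.034 ]
[0.55   0.2442]
off [-0.5305, 0.0147, -0.1594] yaw 66.0
```

move_arm(
  increments=[
    {"offset": [-0.53, 0.013, -0.16], "yaw": -70, "jaw": 255},
    {"offset": [-0.53, 0.013, -0.16], "yaw": -70, "jaw": 255},
    {"offset": [-0.53, 0.013, -0.16], "yaw": -70, "jaw": 255},
    {"offset": [-0.53, 0.013, -0.16], "yaw": -70, "jaw": 255},
    {"offset": [-0.53, 0.013, -0.16], "yaw": -70, "jaw": 255},
    {"offset": [-0.53, 0.013, -0.16], "yaw": -70, "jaw": 255},
    {"offset": [-0.53, 0.013, -0.16], "yaw": -70, "jaw": 255},
    {"offset": [-0.53, 0.013, -0.16], "yaw": -70, "jaw": 255},
    {"offset": [-0.53, 0.013, -0.16], "yaw": -70, "jaw": 255},
    {"offset": [-0.53, 0.013, -0.16], "yaw": -70, "jaw": 255},
  ],
)

```text
clock: 35.18
position: [0.5476, 0.1081, 0.3536]
ee_rot: [-0.669, 0.211, -0.234, 0.673]
ft_force: [1.3, -0.3, -0.1]
grip_width: 0.154
```

```bash
python3 - <<'E'
from h import *
np.set_printoptions(precision=4,suppress=True)
slope("red"); p,R,o=tool(); print(R[:,2],o["joint_pos"])
c7=np.array([np.cos(np.radians(7)),np.sin(np.radians(7))])
P=np.array([.679,.26])-.13*c7; plan([*P,.35],97)
E
```

```text
[0.5476 0.1081 0.3536] open 0.154 f [ 1.3 -0.3 -0.1] n 8977 smax 0.105 b -0.0049 slope deg -2.1
[0.5827 0.8125 0.0174] [ 0.6663  0.3224 -1.2057  1.4458  0.3175  1.5498  0.4288]
off [-0.0699, 0.0037, 0.1051] yaw -42.6
```

move_arm(
  increments=[
    {"offset": [-0.07, 0.004, 0.105], "yaw": -42.6, "jaw": 255},
    {"offset": [-0.07, 0.004, 0.105], "yaw": -42.6, "jaw": 255},
    {"offset": [-0.07, 0.004, 0.105], "yaw": -42.6, "jaw": 255},
    {"offset": [-0.07, 0.004, 0.105], "yaw": -42.6, "jaw": 255},
    {"offset": [-0.07, 0.004, 0.105], "yaw": -42.6, "jaw": 255},
    {"offset": [-0.07, 0.004, 0.105], "yaw": -42.6, "jaw": 255},
    {"offset": [-0.07, 0.004, 0.105], "yaw": -42.6, "jaw": 255},
    {"offset": [-0.07, 0.004, 0.105], "yaw": -42.6, "jaw": 255},
    {"offset": [-0.07, 0.004, 0.105], "yaw": -42.6, "jaw": 255},
  ],
)

```text
clock: 35.98
position: [0.5498, 0.2437, 0.3491]
ee_rot: [0.707, 0.052, -0.03, -0.705]
ft_force: [-0.4, -0.6, -1.3]
grip_width: 0.154
```

```bash
cat >> h.py <<'E'
def barplan(phis=(0,5,20,35,50,62,70,76),b=(.679,.26,.312),L=.048):
    c7=np.array([np.cos(np.radians(7)),np.sin(np.radians(7))]); b=np.array(b)
    for f in phis:
        a=np.radians(f); r=-L*np.cos(a)-.0085*np.sin(a); z=-L*np.sin(a)+.0085*np.cos(a)
        print(f,end=" ");plan([*(b[:2]+r*c7),b[2]+z+.0115],97)
E
python3 - <<'E'
from h import *
np.set_printoptions(precision=4,suppress=True)
slope("red"); p,R,o=tool(); print(R[:,2],o["joint_pos"])
barplan()
E
```

```text
[0.5498 0.2437 0.3491] open 0.154 f [-0.4 -0.6 -1.3] n 8878 smax 0.105 b -0.0048 slope deg -2.2
[-0.1169  0.9931 -0.0056] [ 0.3893  0.5098 -1.2982  1.3368  0.5154  1.6255  0.8579]
0 off [0.0816, 0.0198, 0.001] yaw -0.3
5 off [0.0809, 0.024, 0.001] yaw -0.3
20 off [0.081, 0.0367, 0.0011] yaw -0.3
35 off [0.0845, 0.049, 0.0011] yaw -0.3
50 off [0.091, 0.0599, 0.0012] yaw -0.3
62 off [0.0981, 0.0673, 0.0013] yaw -0.3
70 off [0.1036, 0.0712, 0.0014] yaw -0.3
76 off [0.1081, 0.0737, 0.0014] yaw -0.3
```

move_arm(
  increments=[
    {"offset": [0.04, 0.009, 0.001], "yaw": 0, "jaw": 255},
    {"offset": [0.079, 0.01, 0.001], "yaw": 0, "jaw": 255},
    {"offset": [0.081, 0.024, 0.001], "yaw": 0, "jaw": 255},
    {"offset": [0.081, 0.037, 0.001], "yaw": 0, "jaw": 255},
    {"offset": [0.0845, 0.049, 0.001], "yaw": 0, "jaw": 255},
    {"offset": [0.091, 0.06, 0.001], "yaw": 0, "jaw": 255},
    {"offset": [0.098, 0.067, 0.001], "yaw": 0, "jaw": 255},
    {"offset": [0.104, 0.071, 0.001], "yaw": 0, "jaw": 255},
    {"offset": [0.109, 0.074, 0.001], "yaw": 0, "jaw": 255},
    {"offset": [0.111, 0.075, 0.001], "yaw": 0, "jaw": 255},
  ],
)

```text
clock: 36.87
position: [0.6561, 0.2574, 0.2804]
ee_rot: [0.709, 0.049, -0.035, -0.703]
ft_force: [-50.6, -21.6, 36.4]
grip_width: 0.156
```

```bash
python3 - <<'E'
from h import *
slope("red"); barplan((72,76,80))
E
```

```text
[0.6561 0.2574 0.2804] open 0.156 f [-50.6 -21.6  36.4] n 2378 smax 0.04 b 0.0151 slope deg -70.1
72 off [0.0002, 0.0001, -0.0002] yaw -0.2
76 off [0.0033, 0.0016, -0.0002] yaw -0.2
80 off [0.0064, 0.003, -0.0002] yaw -0.2
```

move_arm(
  increments=[
    {"offset": [0.002, 0.001, 0], "yaw": 0, "jaw": 255},
    {"offset": [-0.01, 0.0, 0], "yaw": 0, "jaw": 255},
    {"offset": [-0.04, -0.005, 0], "yaw": 0, "jaw": 255},
    {"offset": [-0.08, -0.01, 0], "yaw": 0, "jaw": 255},
    {"offset": [-0.12, -0.01, 0], "yaw": 0, "jaw": 255},
    {"offset": [-0.12, -0.01, 0], "yaw": 0, "jaw": 255},
  ],
)

```text
clock: 37.42
position: [0.5285, 0.2435, 0.2863]
ee_rot: [0.711, 0.05, -0.038, -0.701]
ft_force: [-0.4, 0.1, -1.3]
grip_width: 0.154
```

```bash
python3 - <<'E'
from h import *
slope("red"); p,R,o=tool(); print(o["joint_pos"]); cupplan(.0,0.0,.26)
c=cam("scene"); cupstate(c,("white",))
E
```

```text
[0.5285 0.2435 0.2863] open 0.154 f [-0.4  0.1 -1.3] n 2340 smax 0.041 b 0.0153 slope deg -69.9
[ 0.42958018  0.51789663 -1.30692236  1.47751871  0.52253405  1.51834915
  0.82413048]
off [-0.0531, 0.0298, -0.2464] yaw 16.9
rim [512.   -8.6] n 207
white 0.1 37 x 0.039 y -0.024
white 0.125 11 x 0.058 y -0.026
white 0.15 10 x 0.068 y -0.026
```

move_arm(
  increments=[
    {"offset": [-0.046, 0.03, -0.245], "yaw": 17, "jaw": 255},
    {"offset": [-0.046, 0.03, -0.245], "yaw": 17, "jaw": 255},
    {"offset": [-0.046, 0.03, -0.245], "yaw": 17, "jaw": 255},
    {"offset": [-0.046, 0.03, -0.245], "yaw": 17, "jaw": 255},
    {"offset": [-0.046, 0.03, -0.245], "yaw": 17, "jaw": 255},
    {"offset": [-0.046, 0.03, -0.245], "yaw": 17, "jaw": 255},
    {"offset": [-0.046, 0.03, -0.245], "yaw": 17, "jaw": 255},
    {"offset": [-0.046, 0.03, -0.245], "yaw": 17, "jaw": 255},
    {"offset": [-0.046, 0.03, -0.245], "yaw": 17, "jaw": 255},
  ],
)

```text
clock: 38.27
position: [0.5194, -0.0071, 0.2603]
ee_rot: [0.707, -0.056, 0.072, -0.702]
ft_force: [-0.9, 0.5, 0.6]
grip_width: 0.157
```

```bash
cat >> h.py <<'E'
def held(col):
    p,R,o=tool(); c=cam("scene"); C=cloud(c); d=C-p
    k=mask(c,col)&(abs(d@R[:,2])<.03)&(abs(d@R[:,0])<.09)&(d[...,2]<.08)&(d[...,2]>-.13); P=d[k]
    x,z=P@R[:,0],P@R[:,2]
    for a in np.arange(-.13,.08,.02):
        m=(P[:,2]>a)&(P[:,2]<a+.02)
        if m.sum()>3: print(round(a,2),m.sum(),"x",np.median(x[m]).round(4),"z",np.median(z[m]).round(4))
E
python3 - <<'E'
from h import *
p,R,o=tool(); print(p,o["joint_pos"],o["grip_width"]); held("red"); cupplan(.008,0.001,.125)
E
```

```text
[ 0.51942395 -0.00712235  0.2602616 ] [ 1.08601872  0.34434017 -1.37660756  1.6896945   0.35982019  1.37501496
  1.04462086] 0.15687380098584391
-0.11 18 x -0.026 z -0.0044
-0.09 36 x -0.019 z -0.0045
-0.07 38 x -0.0123 z -0.0061
-0.05 40 x -0.0043 z -0.0051
-0.03 18 x 0.0051 z 0.0023
-0.01 18 x 0.0113 z 0.0009
off [-0.0041, 0.1353, -0.0027] yaw -0.3
```

move_arm(
  increments=[
    {"offset": [-0.002, 0.03, -0.002], "yaw": 0, "jaw": 255},
    {"offset": [-0.002, 0.06, -0.002], "yaw": 0, "jaw": 255},
    {"offset": [-0.002, 0.09, -0.002], "yaw": 0, "jaw": 255},
    {"offset": [-0.002, 0.115, -0.002], "yaw": 0, "jaw": 255},
    {"offset": [-0.002, 0.132, -0.002], "yaw": 0, "jaw": 255},
    {"offset": [-0.002, 0.132, -0.002], "yaw": 0, "jaw": 255},
    {"offset": [-0.002, 0.132, -0.002], "yaw": 0, "jaw": 184},
    {"offset": [-0.002, 0.132, -0.002], "yaw": 0, "jaw": 184},
    {"offset": [-0.002, 0.132, -0.002], "yaw": 0, "jaw": 184},
    {"offset": [-0.002, 0.132, -0.002], "yaw": 0, "jaw": 184},
  ],
)

```text
clock: 39.15
position: [0.5209, -0.0085, 0.1296]
ee_rot: [0.707, -0.054, 0.072, -0.702]
ft_force: [-0.1, -0.4, -0.3]
grip_width: 0.276
```

move_arm(
  increments=[
    {"offset": [0, -0.03, 0], "yaw": 0, "jaw": 184},
    {"offset": [0, -0.07, 0], "yaw": 0, "jaw": 184},
    {"offset": [0, -0.11, 0], "yaw": 0, "jaw": 184},
    {"offset": [0, -0.15, 0], "yaw": 0, "jaw": 184},
    {"offset": [0, -0.19, 0], "yaw": 0, "jaw": 184},
    {"offset": [0, -0.21, 0], "yaw": 0, "jaw": 150},
    {"offset": [0, -0.21, -0.04], "yaw": 0, "jaw": 150},
    {"offset": [0, -0.21, -0.08], "yaw": 0, "jaw": 150},
    {"offset": [0, -0.21, -0.12], "yaw": 0, "jaw": 150},
    {"offset": [0, -0.21, -0.12], "yaw": 0, "jaw": 150},
  ],
)

```text
clock: 39.98
position: [0.4928, -0.1338, 0.3404]
ee_rot: [0.707, -0.058, 0.076, -0.7]
ft_force: [-0.5, -0.8, 0.7]
grip_width: 0.41
```

```bash
python3 - <<'E'
from h import *
np.set_printoptions(precision=4,suppress=True)
p,R,o=tool(); print(p,R,o["joint_pos"],o["clock"])
c=cam("wrist"); cupstate(c)
for k in("red","blue","white"): comps(c,k)
c=cam("scene"); cupstate(c); comps(c,"blue",50)
E
```

```text
[ 0.4928 -0.1338  0.3404] [[ 0.9816  0.0246  0.1896]
 [-0.1893 -0.0121  0.9818]
 [ 0.0265 -0.9996 -0.0072]] [ 1.4026  0.23   -1.3919  1.5781  0.2385  1.4984  1.3838] 39.9833
rim [510.   -8.7] n 1035
white 0.1 478 x 0.037 y -0.021
white 0.125 533 x 0.053 y -0.018
white 0.15 292 x 0.064 y -0.011
red 0.1 209 x 0.028 y -0.005
blue 308 [array([ 628. , -301.4]), array([38.1, 13.6]), np.float64(61.1)] z [0.0187 0.0202]
white 330 [array([ 604.4, -345.6]), array([60. , 13.7]), np.float64(60.6)] z [0.0129 0.014 ]
rim [511.5  -8.6] n 197
white 0.1 37 x 0.039 y -0.023
white 0.125 30 x 0.055 y -0.015
white 0.15 23 x 0.067 y -0.011
blue 340 [array([ 650.6, -268.1]), array([111.2,  18. ]), np.float64(60.4)] z [0.0176 0.0212]
```

Red is in the cup too. Now blue.

move_arm(
  increments=[
    {"offset": [0.04, 0.01, -0.04], "yaw": 70, "jaw": 150},
    {"offset": [0.08, 0.04, -0.08], "yaw": 70, "jaw": 150},
    {"offset": [0.12, 0.08, -0.12], "yaw": 70, "jaw": 150},
    {"offset": [0.157, 0.12, -0.147], "yaw": 70, "jaw": 150},
    {"offset": [0.157, 0.16, -0.147], "yaw": 70, "jaw": 150},
    {"offset": [0.157, 0.173, -0.147], "yaw": 70, "jaw": 150},
    {"offset": [0.157, 0.173, -0.147], "yaw": 70, "jaw": 150},
    {"offset": [0.157, 0.173, -0.147], "yaw": 70, "jaw": 150},
    {"offset": [0.157, 0.173, -0.147], "yaw": 70, "jaw": 150},
    {"offset": [0.157, 0.173, -0.147], "yaw": 70, "jaw": 150},
  ],
)

```text
clock: 40.92
position: [0.6269, -0.2992, 0.1722]
ee_rot: [-0.535, 0.449, -0.467, 0.542]
ft_force: [0.7, 0.5, 0.5]
grip_width: 0.41
```

move_arm(
  increments=[
    {"offset": [0, 0, 0], "yaw": 38.5, "jaw": 150},
    {"offset": [0, 0, 0], "yaw": 38.5, "jaw": 150},
    {"offset": [0, 0, 0], "yaw": 38.5, "jaw": 150},
    {"offset": [0, 0, 0], "yaw": 38.5, "jaw": 150},
    {"offset": [0, 0, 0], "yaw": 38.5, "jaw": 150},
    {"offset": [0, 0, 0], "yaw": 38.5, "jaw": 150},
    {"offset": [0, 0, 0], "yaw": 38.5, "jaw": 150},
    {"offset": [0, 0, 0], "yaw": 38.5, "jaw": 150},
  ],
)

```text
clock: 41.58
position: [0.6277, -0.2977, 0.1728]
ee_rot: [0.352, -0.602, 0.616, -0.365]
ft_force: [0.3, -0.1, 0.3]
grip_width: 0.411
```

```bash
python3 - <<'E'
from h import *
np.set_printoptions(precision=4,suppress=True)
p,R,o=tool(); print(p,R,o["joint_pos"],o["grip_width"])
c=cam("wrist")
for k in("blue","white"): comps(c,k)
plan((.6238,-.3098,.0235),-29.6)
E
```

```text
[ 0.6277 -0.2977  0.1728] [[-0.4853  0.0265  0.874 ]
 [-0.8743 -0.0075 -0.4853]
 [-0.0063 -0.9996  0.0268]] [ 0.8637  0.6175 -0.7301  1.3439  0.4129  1.3043 -0.3768] 0.410752362266515
blue 2250 [array([ 648. , -268.4]), array([113.1,  13.5]), np.float64(60.4)] z [0.0194 0.0203]
white 606 [array([ 742.2, -177.6]), array([ 6.7, 29.2]), np.float64(23.8)] z [0.0277 0.0451]
white 764 [array([ 604. , -346.2]), array([59. , 11.3]), np.float64(60.6)] z [0.0129 0.0137]
off [0.013, 0.149, -0.0015] yaw 0.5
```

move_arm(
  increments=[
    {"offset": [0.013, 0.03, -0.001], "yaw": 0.5, "jaw": 150},
    {"offset": [0.013, 0.07, -0.001], "yaw": 0.5, "jaw": 150},
    {"offset": [0.013, 0.11, -0.001], "yaw": 0.5, "jaw": 150},
    {"offset": [0.013, 0.135, -0.001], "yaw": 0.5, "jaw": 150},
    {"offset": [0.013, 0.149, -0.001], "yaw": 0.5, "jaw": 150},
    {"offset": [0.013, 0.149, -0.001], "yaw": 0.5, "jaw": 150},
    {"offset": [0.013, 0.149, -0.001], "yaw": 0.5, "jaw": 255},
    {"offset": [0.013, 0.149, -0.001], "yaw": 0.5, "jaw": 255},
    {"offset": [0.013, 0.149, -0.001], "yaw": 0.5, "jaw": 255},
    {"offset": [0.013, 0.149, -0.001], "yaw": 0.5, "jaw": 255},
  ],
  squeeze=25,
)

```text
clock: 42.47
position: [0.6251, -0.31, 0.0248]
ee_rot: [0.349, -0.603, 0.618, -0.363]
ft_force: [0.8, 1.1, 3.0]
grip_width: 0.153
```

move_arm(
  increments=[
    {"offset": [0, -0.04, 0], "yaw": 0, "jaw": 255},
    {"offset": [0, -0.08, 0], "yaw": 0, "jaw": 255},
    {"offset": [0, -0.12, 0], "yaw": 0, "jaw": 255},
    {"offset": [0, -0.16, 0], "yaw": 0, "jaw": 255},
    {"offset": [0, -0.2, 0], "yaw": 0, "jaw": 255},
    {"offset": [0, -0.24, 0], "yaw": 0, "jaw": 255},
    {"offset": [0, -0.28, 0], "yaw": 0, "jaw": 255},
    {"offset": [0, -0.32, 0], "yaw": 0, "jaw": 255},
    {"offset": [0, -0.34, 0], "yaw": 0, "jaw": 255},
    {"offset": [0, -0.34, 0], "yaw": 0, "jaw": 255},
  ],
)

```text
clock: 43.3
position: [0.6165, -0.307, 0.3713]
ee_rot: [0.347, -0.601, 0.621, -0.365]
ft_force: [-0.3, -0.4, 0.4]
grip_width: 0.157
```

```bash
python3 - <<'E'
from h import *
np.set_printoptions(precision=4,suppress=True)
slope("blue"); p,R,o=tool(); print(R,o["joint_pos"])
c7=np.array([np.cos(np.radians(7)),np.sin(np.radians(7))])
P=np.array([.679,.26])-.13*c7; plan([*P,.355],97)
E
```

```text
[ 0.6165 -0.307   0.3713] open 0.157 f [-0.3 -0.4  0.4] n 8754 smax 0.104 b -0.0054 slope deg -0.0
[[-0.4924  0.0327  0.8697]
 [-0.8703 -0.01   -0.4924]
 [-0.0074 -0.9994  0.0334]] [ 0.8473  0.5248 -0.7564  1.0512  0.3566  1.6504 -0.3104]
off [-0.447, 0.0053, -0.3294] yaw 53.5
```

move_arm(
  increments=[
    {"offset": [-0.447, 0.005, -0.329], "yaw": -70, "jaw": 255},
    {"offset": [-0.447, 0.005, -0.329], "yaw": -70, "jaw": 255},
    {"offset": [-0.447, 0.005, -0.329], "yaw": -70, "jaw": 255},
    {"offset": [-0.447, 0.005, -0.329], "yaw": -70, "jaw": 255},
    {"offset": [-0.447, 0.005, -0.329], "yaw": -70, "jaw": 255},
    {"offset": [-0.447, 0.005, -0.329], "yaw": -70, "jaw": 255},
    {"offset": [-0.447, 0.005, -0.329], "yaw": -70, "jaw": 255},
    {"offset": [-0.447, 0.005, -0.329], "yaw": -70, "jaw": 255},
    {"offset": [-0.447, 0.005, -0.329], "yaw": -70, "jaw": 255},
    {"offset": [-0.447, 0.005, -0.329], "yaw": -70, "jaw": 255},
  ],
)

```text
clock: 44.18
position: [0.5655, 0.1079, 0.3567]
ee_rot: [-0.642, 0.282, -0.306, 0.644]
ft_force: [1.5, 0.4, -1.2]
grip_width: 0.158
```

```bash
python3 - <<'E'
from h import *
np.set_printoptions(precision=4,suppress=True)
slope("blue"); p,R,o=tool(); print(R[:,2],o["joint_pos"])
c7=np.array([np.cos(np.radians(7)),np.sin(np.radians(7))])
P=np.array([.679,.26])-.13*c7; plan([*P,.35],97)
E
```

```text
[0.5655 0.1079 0.3567] open 0.158 f [ 1.5  0.4 -1.2] n 8828 smax 0.105 b -0.0055 slope deg -2.1
[0.7447 0.6671 0.0189] [ 0.5917  0.3516 -1.1448  1.3968  0.3413  1.5691  0.2091]
off [-0.1028, 0.0057, 0.0747] yaw -55.1
```

move_arm(
  increments=[
    {"offset": [-0.103, 0.006, 0.075], "yaw": -55, "jaw": 255},
    {"offset": [-0.103, 0.006, 0.075], "yaw": -55, "jaw": 255},
    {"offset": [-0.103, 0.006, 0.075], "yaw": -55, "jaw": 255},
    {"offset": [-0.103, 0.006, 0.075], "yaw": -55, "jaw": 255},
    {"offset": [-0.103, 0.006, 0.075], "yaw": -55, "jaw": 255},
    {"offset": [-0.103, 0.006, 0.075], "yaw": -55, "jaw": 255},
    {"offset": [-0.103, 0.006, 0.075], "yaw": -55, "jaw": 255},
    {"offset": [-0.103, 0.006, 0.075], "yaw": -55, "jaw": 255},
    {"offset": [-0.103, 0.006, 0.075], "yaw": -55, "jaw": 255},
    {"offset": [-0.103, 0.006, 0.075], "yaw": -55, "jaw": 255},
  ],
)

```text
clock: 45.07
position: [0.5499, 0.2443, 0.3488]
ee_rot: [0.709, 0.052, -0.03, -0.703]
ft_force: [0.8, -0.5, -0.4]
grip_width: 0.157
```

```bash
python3 - <<'E'
from h import *
np.set_printoptions(precision=4,suppress=True)
slope("blue"); p,R,o=tool(); print(R[:,2],o["joint_pos"])
barplan((0,5,20,35,50,62,68,72))
E
```

```text
[0.5499 0.2443 0.3488] open 0.157 f [ 0.8 -0.5 -0.4] n 8736 smax 0.106 b -0.0053 slope deg -2.2
[-0.1151  0.9933 -0.0111] [ 0.3856  0.5183 -1.3065  1.3338  0.5284  1.6341  0.8478]
0 off [0.0815, 0.0195, 0.0006] yaw -0.4
5 off [0.0808, 0.0237, 0.0006] yaw -0.4
20 off [0.081, 0.0364, 0.0008] yaw -0.4
35 off [0.0845, 0.0486, 0.0009] yaw -0.4
50 off [0.091, 0.0596, 0.0011] yaw -0.4
62 off [0.0981, 0.0669, 0.0012] yaw -0.4
68 off [0.1022, 0.0699, 0.0013] yaw -0.4
72 off [0.105, 0.0717, 0.0013] yaw -0.4
```

move_arm(
  increments=[
    {"offset": [0.04, 0.009, 0.001], "yaw": 0, "jaw": 255},
    {"offset": [0.079, 0.01, 0.001], "yaw": 0, "jaw": 255},
    {"offset": [0.081, 0.024, 0.001], "yaw": 0, "jaw": 255},
    {"offset": [0.081, 0.037, 0.001], "yaw": 0, "jaw": 255},
    {"offset": [0.0845, 0.049, 0.001], "yaw": 0, "jaw": 255},
    {"offset": [0.091, 0.06, 0.001], "yaw": 0, "jaw": 255},
    {"offset": [0.097, 0.067, 0.001], "yaw": 0, "jaw": 255},
    {"offset": [0.101, 0.072, 0.001], "yaw": 0, "jaw": 255},
    {"offset": [0.1035, 0.074, 0.001], "yaw": 0, "jaw": 255},
    {"offset": [0.1035, 0.074, 0.001], "yaw": 0, "jaw": 255},
  ],
)

```text
clock: 45.95
position: [0.6521, 0.2572, 0.2788]
ee_rot: [0.71, 0.05, -0.031, -0.702]
ft_force: [-14.9, -4.9, 8.6]
grip_width: 0.155
```

```bash
python3 - <<'E'
from h import *
slope("blue")
E
```

```text
[0.6521 0.2572 0.2788] open 0.155 f [-14.9  -4.9   8.6] n 2003 smax 0.037 b 0.0073 slope deg -70.1
```

move_arm(
  increments=[
    {"offset": [-0.02, 0.0, 0], "yaw": 0, "jaw": 255},
    {"offset": [-0.05, -0.005, 0], "yaw": 0, "jaw": 255},
    {"offset": [-0.08, -0.01, 0], "yaw": 0, "jaw": 255},
    {"offset": [-0.12, -0.01, 0], "yaw": 0, "jaw": 255},
    {"offset": [-0.12, -0.01, 0], "yaw": 0, "jaw": 255},
  ],
)

```text
clock: 46.42
position: [0.5249, 0.244, 0.2839]
ee_rot: [0.711, 0.05, -0.034, -0.7]
ft_force: [-0.9, 0.3, 0.6]
grip_width: 0.155
```

```bash
python3 - <<'E'
from h import *
slope("blue"); p,R,o=tool(); print(o["joint_pos"]); cupplan(.008,0.02,.26)
c=cam("scene"); cupstate(c)
c=cam("top"); cupstate(c)
E
```

```text
[0.5249 0.244  0.2839] open 0.155 f [-0.9  0.3  0.6] n 1979 smax 0.038 b 0.007 slope deg -69.5
[ 0.4415345   0.51695522 -1.32388969  1.49329806  0.52956541  1.5109241
  0.80842899]
off [-0.0349, 0.0278, -0.2308] yaw 16.6
rim [511.8  -8. ] n 198
white 0.1 39 x 0.041 y -0.023
white 0.125 29 x 0.055 y -0.01
white 0.15 21 x 0.067 y -0.011
rim [509.5 -10.5] n 86
white 0.1 69 x 0.04 y -0.02
white 0.125 70 x 0.055 y -0.018
white 0.15 30 x 0.067 y -0.011
red 0.1 19 x 0.029 y -0.003
```

move_arm(
  increments=[
    {"offset": [-0.035, 0.028, -0.232], "yaw": 17, "jaw": 255},
    {"offset": [-0.035, 0.028, -0.232], "yaw": 17, "jaw": 255},
    {"offset": [-0.035, 0.028, -0.232], "yaw": 17, "jaw": 255},
    {"offset": [-0.035, 0.028, -0.232], "yaw": 17, "jaw": 255},
    {"offset": [-0.035, 0.028, -0.232], "yaw": 17, "jaw": 255},
    {"offset": [-0.035, 0.028, -0.232], "yaw": 17, "jaw": 255},
    {"offset": [-0.035, 0.028, -0.232], "yaw": 17, "jaw": 255},
    {"offset": [-0.035, 0.028, -0.232], "yaw": 17, "jaw": 255},
    {"offset": [-0.035, 0.028, -0.232], "yaw": 17, "jaw": 255},
  ],
)

```text
clock: 47.32
position: [0.5252, 0.0085, 0.2603]
ee_rot: [0.706, -0.055, 0.076, -0.702]
ft_force: [0.1, 0.7, -0.3]
grip_width: 0.151
```

```bash
python3 - <<'E'
from h import *
p,R,o=tool(); print(p,o["joint_pos"],o["grip_width"]); held("blue"); cupplan(.009,0.018,.127)
E
```

```text
[0.52521206 0.00847368 0.26028294] [ 1.04556491  0.36470014 -1.38079335  1.68025572  0.38293277  1.37776831
  0.99537071] 0.1505892246366013
-0.11 18 x -0.022 z -0.0037
-0.09 40 x -0.0169 z -0.0055
-0.07 33 x -0.0096 z -0.0052
-0.05 42 x -0.0034 z -0.0051
-0.03 22 x 0.0065 z -0.001
-0.01 22 x 0.0138 z 0.0
off [-0.0067, 0.1332, -0.0018] yaw -0.5
```

move_arm(
  increments=[
    {"offset": [-0.006, 0.03, -0.002], "yaw": 0, "jaw": 255},
    {"offset": [-0.006, 0.06, -0.002], "yaw": 0, "jaw": 255},
    {"offset": [-0.006, 0.09, -0.002], "yaw": 0, "jaw": 255},
    {"offset": [-0.006, 0.115, -0.002], "yaw": 0, "jaw": 255},
    {"offset": [-0.006, 0.132, -0.002], "yaw": 0, "jaw": 255},
    {"offset": [-0.006, 0.132, -0.002], "yaw": 0, "jaw": 255},
    {"offset": [-0.006, 0.132, -0.002], "yaw": 0, "jaw": 188},
    {"offset": [-0.006, 0.132, -0.002], "yaw": 0, "jaw": 188},
    {"offset": [-0.006, 0.132, -0.002], "yaw": 0, "jaw": 188},
    {"offset": [-0.006, 0.132, -0.002], "yaw": 0, "jaw": 188},
  ],
)

```text
clock: 48.2
position: [0.5233, 0.0074, 0.1295]
ee_rot: [0.706, -0.054, 0.076, -0.702]
ft_force: [-0.6, -0.1, 0.2]
grip_width: 0.265
```

move_arm(
  increments=[
    {"offset": [0, -0.03, 0], "yaw": 0, "jaw": 188},
    {"offset": [0, -0.07, 0], "yaw": 0, "jaw": 188},
    {"offset": [0, -0.11, 0], "yaw": 0, "jaw": 188},
    {"offset": [0, -0.15, 0], "yaw": 0, "jaw": 188},
    {"offset": [0, -0.19, 0], "yaw": 0, "jaw": 188},
    {"offset": [0, -0.23, 0], "yaw": 0, "jaw": 150},
    {"offset": [0, -0.25, 0], "yaw": 0, "jaw": 150},
    {"offset": [0, -0.25, 0.04], "yaw": 0, "jaw": 120},
    {"offset": [0, -0.25, 0.08], "yaw": 0, "jaw": 120},
    {"offset": [0, -0.25, 0.08], "yaw": 0, "jaw": 120},
  ],
)

```text
clock: 49.03
position: [0.5288, 0.0985, 0.3803]
ee_rot: [0.706, -0.049, 0.072, -0.703]
ft_force: [-2.0, 1.9, 0.3]
grip_width: 0.53
```

```bash
python3 - <<'E'
from h import *
np.set_printoptions(precision=4,suppress=True)
p,R,o=tool(); print(p,R,o["joint_pos"],o["clock"])
c=cam("wrist"); cupstate(c); C=cloud(c)
P=C[mask(c,"red")&(C[...,2]>.25)];print(len(P), np.median(P,0) if len(P) else "")
c=cam("scene"); cupstate(c)
c=cam("top"); cupstate(c); C=cloud(c);X,Y,Z=C[...,0],C[...,1],C[...,2]
P=C[mask(c,"red")&(X>.6)&(X<.78)&(Y>.15)&(Y<.37)&(Z>.25)]; print("bar",len(P),P.mean(0))
plan((.678,.261,.41),7)
E
```

```text
[0.5288 0.0985 0.3803] [[ 0.9848  0.0329  0.1703]
 [-0.1702 -0.0067  0.9854]
 [ 0.0336 -0.9994 -0.001 ]] [ 0.8215  0.3152 -1.3567  1.4401  0.3302  1.6038  0.8949] 49.0333
rim [509.7  -8.7] n 726
white 0.1 510 x 0.038 y -0.017
white 0.125 649 x 0.052 y -0.005
white 0.15 395 x 0.063 y -0.004
red 0.1 177 x 0.028 y -0.001
blue 0.1 168 x 0.028 y 0.022
926 [0.6689 0.2866 0.316 ]
rim [512.3  -9.3] n 177
white 0.1 52 x 0.041 y -0.022
white 0.125 39 x 0.056 y -0.009
white 0.15 33 x 0.067 y -0.006
red 0.1 11 x 0.041 y -0.001
blue 0.1 15 x 0.039 y 0.017
rim [504.3 -10.1] n 33
white 0.1 89 x 0.04 y -0.018
white 0.125 98 x 0.054 y -0.006
white 0.15 50 x 0.065 y -0.005
red 0.1 22 x 0.028 y -0.003
blue 0.1 19 x 0.029 y 0.018
bar 111 [0.6746 0.2864 0.316 ]
off [0.1156, -0.0274, 0.1951] yaw 72.6
```

All three are in the cup and it has not moved. Now I shut the clamp arm: go above the bar, jaws along the clamp's x.

move_arm(
  increments=[
    {"offset": [0.03, -0.02, 0.03], "yaw": 70, "jaw": 100},
    {"offset": [0.05, -0.03, 0.06], "yaw": 70, "jaw": 100},
    {"offset": [0.1156, -0.03, 0.195], "yaw": 70, "jaw": 100},
    {"offset": [0.1156, -0.03, 0.195], "yaw": 70, "jaw": 100},
    {"offset": [0.1156, -0.03, 0.195], "yaw": 70, "jaw": 100},
    {"offset": [0.1156, -0.03, 0.195], "yaw": 70, "jaw": 100},
    {"offset": [0.1156, -0.03, 0.195], "yaw": 70, "jaw": 100},
    {"offset": [0.1156, -0.03, 0.195], "yaw": 70, "jaw": 100},
    {"offset": [0.1156, -0.03, 0.195], "yaw": 70, "jaw": 100},
    {"offset": [0.1156, -0.03, 0.195], "yaw": 70, "jaw": 100},
  ],
)

```text
clock: 50.02
position: [0.6789, 0.2594, 0.4123]
ee_rot: [-0.555, 0.422, -0.444, 0.563]
ft_force: [-0.7, 0.8, 0.3]
grip_width: 0.606
```

```bash
python3 - <<'E'
from h import *
np.set_printoptions(precision=4,suppress=True)
p,R,o=tool(); print(p,R,o["joint_pos"],o["grip_width"])
c=cam("wrist");C=cloud(c);X,Y,Z=C[...,0],C[...,1],C[...,2]
P=C[mask(c,"red")&(X>.6)&(X<.75)&(Y>.15)&(Y<.37)&(Z>.25)]; print("bar",len(P),np.median(P,0),P.min(0),P.max(0))
plan((.678,.261,.311),7)
E
```

```text
[0.6789 0.2594 0.4123] [[ 0.2501  0.0312  0.9677]
 [-0.9681 -0.0091  0.2505]
 [ 0.0166 -0.9995  0.0279]] [-0.0394  0.6805 -0.9216  0.7715  0.579   1.848  -0.3982] 0.6055585069858431
bar 2809 [0.6765 0.2656 0.3182] [0.6292 0.2084 0.3095] [0.6894 0.3254 0.5371]
off [-0.0038, 0.1015, -0.0032] yaw 6.9
```

move_arm(
  increments=[
    {"offset": [-0.003, 0.0, -0.0035], "yaw": 7, "jaw": 100},
    {"offset": [-0.003, 0.03, -0.0035], "yaw": 7, "jaw": 100},
    {"offset": [-0.003, 0.06, -0.0035], "yaw": 7, "jaw": 100},
    {"offset": [-0.003, 0.085, -0.0035], "yaw": 7, "jaw": 100},
    {"offset": [-0.003, 0.1, -0.0035], "yaw": 7, "jaw": 100},
    {"offset": [-0.003, 0.1, -0.0035], "yaw": 7, "jaw": 255},
    {"offset": [-0.003, 0.1, -0.0035], "yaw": 7, "jaw": 255},
    {"offset": [-0.003, 0.1, -0.0035], "yaw": 7, "jaw": 255},
    {"offset": [-0.003, 0.1, -0.0035], "yaw": 7, "jaw": 255},
    {"offset": [-0.003, 0.1, -0.0035], "yaw": 7, "jaw": 255},
  ],
  squeeze=40,
)

```text
clock: 50.9
position: [0.678, 0.2594, 0.3145]
ee_rot: [-0.524, 0.458, -0.48, 0.534]
ft_force: [-3.3, -4.7, 3.3]
grip_width: 0.147
```

```bash
python3 - <<'E'
from h import *
np.set_printoptions(precision=4,suppress=True)
p,R,o=tool(); print(p,R[:,2],o["ft_force"],o["grip_width"])
h=np.array([.6424,.2568,.115]);c7=np.array([.9925,.122,0])
dz=p[2]-h[2]; dx=(h-p)@c7; t0=np.arctan2(dz,dx); print(t0,np.hypot(dz,dx))
for t in list(np.arange(1.6,.0,-.15))+[0,-.05]:
    off=-.2*(np.cos(t)-np.cos(t0))*c7+np.array([0,0,.2*(np.sin(t)-np.sin(t0))]); print(round(t,2),(R.T@off).round(3))
E
```

```text
[0.678  0.2594 0.3145] [0.9922 0.1203 0.0313] [-3.3497 -4.6884  3.3354] 0.14696899221939444
1.747555842371553 0.2026314417279221
1.6 [ 0.    -0.004 -0.029]
1.45 [ 0.    -0.004 -0.059]
1.3 [ 0.     0.001 -0.089]
1.15 [ 0.     0.011 -0.117]
1.0 [-0.     0.024 -0.144]
0.85 [-0.     0.041 -0.169]
0.7 [-0.001  0.062 -0.19 ]
0.55 [-0.001  0.086 -0.208]
0.4 [-0.001  0.112 -0.223]
0.25 [-0.002  0.14  -0.233]
0.1 [-0.002  0.169 -0.24 ]
0 [-0.002  0.189 -0.241]
-0.05 [-0.002  0.199 -0.241]
```

move_arm(
  increments=[
    {"offset": [0, -0.004, -0.029], "yaw": 0, "jaw": 255},
    {"offset": [0, -0.004, -0.059], "yaw": 0, "jaw": 255},
    {"offset": [0, 0.001, -0.089], "yaw": 0, "jaw": 255},
    {"offset": [0, 0.011, -0.117], "yaw": 0, "jaw": 255},
    {"offset": [0, 0.024, -0.144], "yaw": 0, "jaw": 255},
    {"offset": [0, 0.041, -0.169], "yaw": 0, "jaw": 255},
    {"offset": [-0.001, 0.062, -0.19], "yaw": 0, "jaw": 255},
    {"offset": [-0.001, 0.086, -0.208], "yaw": 0, "jaw": 255},
    {"offset": [-0.001, 0.112, -0.223], "yaw": 0, "jaw": 255},
    {"offset": [-0.002, 0.14, -0.233], "yaw": 0, "jaw": 255},
  ],
)

```text
clock: 51.73
position: [0.4502, 0.2316, 0.168]
ee_rot: [-0.524, 0.456, -0.481, 0.535]
ft_force: [-0.4, -2.8, 0.6]
grip_width: 0.145
```

```bash
python3 - <<'E'
from h import *
np.set_printoptions(precision=4,suppress=True)
p,R,o=tool(); print(p,R[:,2],o["ft_force"],o["grip_width"],o["joint_pos"])
h=np.array([.6424,.2568,.115]);c7=np.array([.9925,.122,0])
dz=p[2]-h[2]; dx=(h-p)@c7; t0=np.arctan2(dz,dx); print(t0,np.hypot(dz,dx))
for t in (.15,.05,-.05,-.1,-.12):
    off=-.2*(np.cos(t)-np.cos(t0))*c7+np.array([0,0,.2*(np.sin(t)-np.sin(t0))]); print(round(t,2),(R.T@off).round(3))
E
```

```text
[0.4502 0.2316 0.168 ] [0.992  0.1217 0.0337] [-0.3519 -2.8282  0.5841] 0.14547736869252173 [ 0.3936  0.2802 -1.094   1.8501  0.3064  1.1574 -0.6832]
0.26717863432943567 0.2009247663808892
0.15 [-0.     0.023 -0.006]
0.05 [-0.001  0.043 -0.008]
-0.05 [-0.001  0.063 -0.009]
-0.1 [-0.001  0.073 -0.009]
-0.12 [-0.001  0.077 -0.008]
```

move_arm(
  increments=[
    {"offset": [0, 0.023, -0.006], "yaw": 0, "jaw": 255},
    {"offset": [-0.001, 0.043, -0.008], "yaw": 0, "jaw": 255},
    {"offset": [-0.001, 0.063, -0.009], "yaw": 0, "jaw": 255},
    {"offset": [-0.001, 0.074, -0.009], "yaw": 0, "jaw": 255},
    {"offset": [-0.001, 0.074, -0.009], "yaw": 0, "jaw": 255},
    {"offset": [-0.001, 0.074, -0.009], "yaw": 0, "jaw": 100},
    {"offset": [-0.001, 0.074, -0.009], "yaw": 0, "jaw": 100},
    {"offset": [-0.001, 0.074, -0.009], "yaw": 0, "jaw": 100},
  ],
)

```text
clock: 52.4
position: [0.4441, 0.231, 0.0946]
ee_rot: [-0.524, 0.456, -0.481, 0.535]
ft_force: [-0.9, 0.7, -0.7]
grip_width: 0.565
```

move_arm(
  increments=[
    {"offset": [0, -0.03, 0], "yaw": 0, "jaw": 100},
    {"offset": [0, -0.07, 0], "yaw": 0, "jaw": 100},
    {"offset": [0, -0.11, 0], "yaw": 0, "jaw": 100},
    {"offset": [0, -0.15, 0], "yaw": 0, "jaw": 100},
    {"offset": [0, -0.19, 0], "yaw": 0, "jaw": 100},
    {"offset": [0, -0.23, 0], "yaw": 0, "jaw": 100},
    {"offset": [0, -0.25, -0.03], "yaw": 0, "jaw": 100},
    {"offset": [0, -0.25, -0.03], "yaw": 0, "jaw": 100},
  ],
)

```text
clock: 53.07
position: [0.4031, 0.2335, 0.3481]
ee_rot: [-0.523, 0.453, -0.482, 0.538]
ft_force: [-0.4, 1.1, 0.1]
grip_width: 0.604
```

```bash
python3 - <<'E'
from h import *
np.set_printoptions(precision=4,suppress=True)
p,R,o=tool(); print(p,o["ft_force"],o["clock"],o["joint_velocities"])
for n in("scene","top"):
    c=cam(n); cupstate(c); C=cloud(c);X,Y,Z=C[...,0],C[...,1],C[...,2]
    P=C[mask(c,"red")&(X>.38)&(X<.52)&(Y>.13)&(Y<.33)&(Z>.05)&(Z<.25)]; print(n,"bar",len(P),np.median(P,0) if len(P) else "")
    if n=="scene": save(c,"s6",np.hstack([cv2.resize(c["pixels"][120:420,180:540],None,fx=2,fy=2)]))
    for q in["reagent_bottle","white_bottle","sample_jar","beaker","glove_box","tip_box"]:
        print(q,[(np.round(d["bbox"]).astype(int).tolist(),round(d["confidence"],2)) for d in manip.recognise(c,q)[:1]])
E
```

```text
[0.4031 0.2335 0.3481] [-0.3746  1.1115  0.1376] 53.0667 [-0.0105 -0.0628  0.0591  0.083  -0.0196 -0.0296 -0.0007]
rim [511.3  -8.5] n 172
white 0.1 50 x 0.041 y -0.023
white 0.125 42 x 0.056 y -0.008
white 0.15 32 x 0.067 y -0.004
red 0.1 11 x 0.041 y -0.002
blue 0.1 16 x 0.04 y 0.016
scene bar 105 [0.4493 0.234  0.0958]
reagent_bottle [([416, 254, 448, 310], 0.56)]
white_bottle [([424, 146, 446, 197], 0.76)]
sample_jar [([379, 304, 401, 346], 0.71)]
beaker [([340, 321, 375, 367], 0.85)]
glove_box [([117, 328, 191, 432], 0.79)]
tip_box [([459, 192, 512, 236], 0.62)]
rim [509.7 -10.6] n 77
white 0.1 94 x 0.041 y -0.013
white 0.125 87 x 0.054 y -0.006
white 0.15 55 x 0.065 y -0.006
red 0.1 18 x 0.028 y -0.004
blue 0.1 17 x 0.03 y 0.019
top bar 107 [0.4447 0.2299 0.0975]
reagent_bottle [([263, 130, 287, 166], 0.93)]
white_bottle []
sample_jar [([312, 139, 331, 165], 0.9)]
beaker [([348, 135, 371, 163], 0.56)]
glove_box [([478, 179, 520, 256], 0.56)]
tip_box [([129, 168, 169, 214], 0.6)]
```

View pics/s6.png

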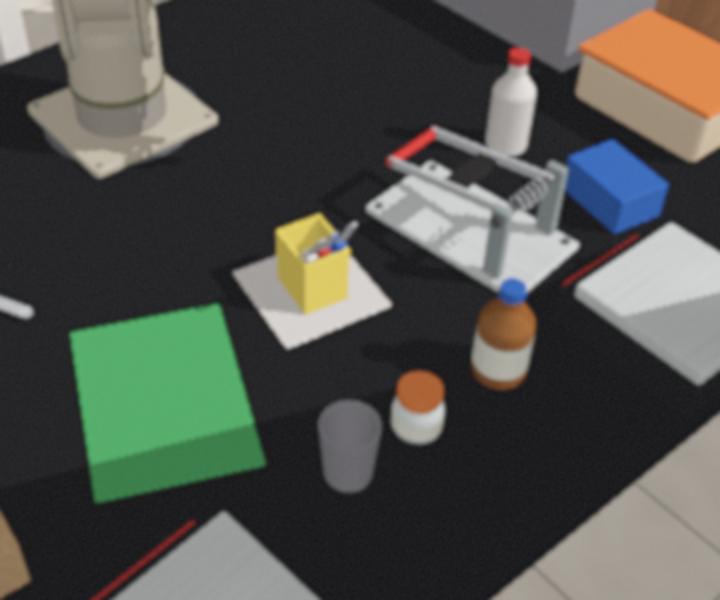

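The last picture shows the clamp arm shut and empty at (470,170). The cup is upright on the mat at (313,262) with the spatulas standing in it, and the green mat is bare. The bystanders sit where they were in the first pictures.

```bash
python3 -c "
from workcell import manip
print(manip.hand_in())"
```

```text
the job is handed in; nothing more can be done
None
```

The job is done and handed in at about 53 s of robot time. I lifted the clamp arm to its stop and set the cup upright on the white mat. The white, red and blue spatulas then went in handle down and blade up; there was no orange one. I pulled the empty clamp's arm shut at the end.

**Last checks:**
- **Cup:** the rim centre is within about 3 mm of the mat's centre.
- **Spatulas:** all three lean on the cup's far wall.
- **Clamp:** the red bar's top is at about 0.097 m, which agrees with the arm shut at −0.12 rad.
- **Bystanders:** the bottles, jar, beaker and boxes show at their first positions to within a few pixels. The white bottle was not detected in the last top view, but the scene view shows it in place.

**What went wrong or disagreed:**
- **Dropped spatula:** the white spatula slipped onto the green mat twice while I tried to swing it by easing the grip. I then levered all three upright over the raised red bar instead.
- **Force on the bar:** levering the red spatula pressed the hand on the clamp bar with about 66 N at the wrist for a moment. That is under the 120 N wrist limit, but it would break the 40 N limit if contact there counts as the gripper's body. I eased off for the blue one, which read about 18 N.

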